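Load the inclined vial mixer and lock its bayonet cover

ROBOT

A 7-joint arm with a two-finger parallel gripper is mounted at the origin on the work surface; the furniture and walls round the work are solid. World frame = base frame: x ahead of the robot, y to its left, z up, the work surface at z = 0. Lengths are in m, angles in rad, forces in N, time in s.
With the tool pointing down it reaches from about 0.425 to 0.875 m from the base axis. Payload 4.7 kg.
Tool frame: the origin (TCP) lies at the very end of the fingers, on their centre line; the grasp point (between the pads) lies 19 mm behind it (grip_point_offset is the distance from the TCP to the grasp point, in m); x points along the fingers, z is the direction in which the jaws open and shut, and the axes are right-handed (so a half turn about x gives the same grasp; the last joint's range is limited). The gripper opens to 87 mm and grips with 3 to 60 N. Pads are 19 mm wide; open, the fingers measure 117 mm over their backs; the gripper's body (75 mm by 190 mm) begins 51 mm behind the grasp point.
Start: joints at [-1.16, 0.321, -0.07, 1.45, 0.023, 1.371, -0.057], TCP at [0.251, 0.6, 0.223] pointing down, gripper open.
Joint ranges: [-2.86, 2.86], [-0.3, 2.09], [-1.38, 1.24], [0.06, 2.45], [-1.56, 4.7], [0.09, 2.05], [-2.69, 2.69]. Speed limits (rad/s): [2.57, 2.57, 3.14, 3.14, 3.14, 3.14, 3.14].

INTERFACE

Orientations are given as a rotation vector (axis times angle).
In Python, from bench import get_state, get_image, calibration, close_job, grip_point_offset gives the robot as it stands.
- The arm moves only by the tool play_rows, never from a script. Its argument "targets" is a list of rows, each an object with "claw": the closure, from 0 (fully open) to 1 (shut); "linear": the shift along the tool's x, y, z as a fraction of full scale, a list of three; "rotation": the turn, a rotation vector about the tool's x, y, z as a fraction of full scale, a list of three. In form: [{"claw": claw, "linear": [x, y, z], "rotation": [wx, wy, wz]}, ...]. A call has 1 to 10 rows; each row shifts and turns the pose as measured when the row begins, along the tool's axes as they then stand; what a row does not reach is not made up. Full scale, the value 1, is 2.5 cm for a shift and 90 degrees for a turn. A row lasts 1/12 s, in which the tool goes at most 41.7 mm and 7.16 degrees, less where a joint would pass 70% of its speed; a pose out of reach is approached as far as the arm can. A call with a number of a shift or a turn outside -1 to 1 is refused whole. A call with a gripper value outside its range is refused whole. The fingers move at their own pace and stop on an object; "newtons" is the grip in N (left out, the last holds). Time passes only in rows, so rows that do not move let the fingers close. It gives the time, the measured TCP pose, the force and the opening at its end, in the units of the state.
- get_state(): the state, without advancing time (a new reading comes with each control period).
- get_image(name): name is "side" or "top"; returns the picture (384x512x3 uint8, blue, green, red); there is no depth.
- calibration(name): a dict with "fx", "fy", "cx", "cy" (pixels), "rvec" (rotation vector, rad) and "tvec" (3), from world to camera coordinates, as OpenCV has them. Camera axes: x right, y down, z forward; pixel columns grow to the right and rows downward; lengths in m; the calibration is good to about 2 mm. A picture is of the moment at which its call begins. calibration takes no time and is no camera call.
- close_job(): hands the job in, once; it reports no verdict.
The state is a dict: "time": time; "joint_positions": joint angles; "qd": joint speeds; "joint_torque": joint torques, N m; "position": TCP position; "tool_rot": TCP orientation; "ft_force": force on the tool from outside, world axes, zero at the start; "torque": the same for the moment, N m; "grip_width": opening from 0.0 (shut) to 1.0 (fully open).
Only numpy, scipy, OpenCV 4.12 (cv2) and the standard library are available. Lean on these libraries where they do the work, as an engineer would, in place of code of your own. Each camera call takes 0.05 s, during which the arm holds its last target. There are 200 camera calls.

TASK

Stand the vial with the brick-red band in the socket of the mixer's slanted head. Then put the orange cover over it, with its two lugs in the collar's two gaps (orange dots), push it down against the spring, turn it clockwise about a quarter turn as far as it goes, and let it spring up into the locked position. Leave the other vials and everything else on the desk where they stand.

Things in the scene. Friction and masses are not known exactly. Their poses are not given: they have to be found in the camera images.
- mixer: white vial mixer, fixed to the desk, place and heading vary: base 150 x 116 mm, 40 mm tall, grey box at the back up to 77 mm, and a round slanted head (80 mm across) that ends in the collar. Origin under the base's centre, -x is its front, which roughly faces the robot.
- collar: aluminium bayonet collar at the end of the slanted head, 70 mm across. Origin: centre of its mouth (flat top face), 118 mm above the desk. z: its axis, up and out of the head, leaning 25 degrees from vertical towards the mixer's front. x: lock direction, up the slope (green dots at +x and -x). The mouth is 49 mm across (2 mm free all round the cover).
- gap (a point): orange dot at the middle of one entry gap, on the collar's face, 33 mm from its axis; axes as the collar's. The two gaps are opposite each other, 80 degrees counter-clockwise (looking down into the collar) from +x and -x; each 40 degrees wide, a lug takes 25. A cover laid in the gaps rests on the spring ring, its rim 5 mm below the mouth.
- lock_seat (a point): centre of the cover's lower rim when locked: on the collar's axis, 11 mm below the mouth. To pass from gap to lock (80 degrees clockwise, to a firm stop) the rim must be kept at least 14.5 mm below the mouth; it bottoms at 16 mm. Let go at the stop, the cover springs up into pockets to 11 mm and cannot turn back.
- socket (a point): where the centre of the vial must come: on the collar's axis, 5 mm above the mouth; axes as the collar's. The black socket is round, 20 mm in bore, 13 mm deep, with a funnel mouth 25 mm across, its rim level with the collar's mouth; a seated vial stands 23 mm above the mouth and may lean up to 10 degrees.
- spring_ring (a joint): steel spring ring in the collar that the cover's rim pushes down: 0 at rest (top 5 mm below the mouth), 0.011 m fully down, 0.006 with the cover locked. Resists with about 4.6 N at first and 9.2 N fully down.
- cover_grip (a point): loose orange cover, 90 g, standing on its open rim: dome 45 mm across, 50 mm tall, white stripes over two lugs at +x and -x (56 mm over the lugs, 3 to 7 mm above the rim). On top a black grip bar 42 mm long (x), 22 mm wide (y, flat sides), 50 to 81 mm above the rim. Point: in the bar on the axis, 68 mm above the rim; z up. A half turn about z makes no difference.
- cover_foot (a point): centre of the cover's lower rim, 68 mm below cover_grip on its axis; same axes.
- vial_red_mid (a point): loose glass injection vial with a brick-red band and plain light-grey top, standing on the desk when the job starts; round, 18 mm across, 36 mm tall; the point is its centre, 18 mm above its underside, z along its axis (up). This is the one to load.
- vial_teal_mid (a point): loose glass injection vial with a teal band, standing on the desk when the job starts; round, 18 mm across, 36 mm tall; the point is its centre, 18 mm above its underside, z along its axis (up). Bystander.
- vial_purple_mid (a point): loose glass injection vial with a purple band and purple cap, standing on the desk when the job starts; round, 18 mm across, 39 mm tall; the point is its centre, 18 mm above its underside, z along its axis (up). Bystander.
- ampoule: clear plastic saline ampoule, loose, standing 61 mm tall, 18 mm across, 8 to 9 cm from the cover, off one end of its grip bar; origin under its centre. Bystander.
- tube_cup: clear cup with red-capped tubes, loose, 49 mm across, 66 mm tall; origin under its centre. Bystander.
Things that resemble listed ones, but are neither listed nor needed, are in the scene too. Of the things like the part that bears cover_grip, leave any that is purple; of the rest the smaller one is meant.

How it is judged:
On the way, in this order (a step that is already met when the one before it is completed fails the run):
1. the vial with the brick-red band stands in the socket, let go (distance between vial_red_mid and socket below 0.006 m and angle between the z axis of vial_red_mid and the z axis of collar, either way round below 0.26 rad and contact force between the fingers and vial_red below 0.05 N), for 0.2 s.
2. the cover, over the vial, is pushed down against the spring (value of joint spring_ring above 0.009 m and distance between cover_foot and lock_seat below 0.008 m), for 0.05 s.
At the end, for the whole second after the job is handed in: Vial in the socket (centre within 6 mm, axis within 15 degrees) and cover locked over it: rim within 4 mm of its locked seat, bar within 11 degrees of the lock direction, axis within 6 degrees of the collar's, spring ring 3.5 to 8.5 mm down; bystanders upright, within 25 mm of their starts (distance between vial_red_mid and socket below 0.006 m and angle between the z axis of vial_red_mid and the z axis of collar, either way round below 0.26 rad and distance between cover_foot and lock_seat below 0.004 m and angle between the x axis of cover_grip and the x axis of collar, either way round below 0.2 rad and angle between the z axis of cover_grip and the z axis of collar, either way round below 0.1 rad and value of joint spring_ring between 0.0035 and 0.0085 m); the robot touches nothing.
It fails at once if the vial with the teal band was moved more than 25 mm or knocked over (distance of vial_teal_mid from where it was at the start of the episode above 0.025 m or angle between vial_teal_mid's own z axis and vertical above 0.5 rad).
It fails at once if the vial with the purple band was moved more than 25 mm or knocked over (distance of vial_purple_mid from where it was at the start of the episode above 0.025 m or angle between vial_purple_mid's own z axis and vertical above 0.5 rad).
It fails at once if the saline ampoule was moved more than 25 mm or knocked over (distance of ampoule from where it was at the start of the episode above 0.025 m or angle between ampoule's own z axis and vertical above 0.5 rad).
It fails at once if the cup of tubes was moved more than 25 mm or knocked over (distance of tube_cup from where it was at the start of the episode above 0.025 m or angle between tube_cup's own z axis and vertical above 0.5 rad).
It also fails if it takes over 72 s, if anything falls off the work surface, if the arm or the gripper's body presses on something with over 40 N, if the wrist force passes 120 N, or if a joint passes its speed limit or range.

## Working session

There is one attempt and no reset: what is moved stays moved. The work goes in short steps, Python scripts to look and compute and a tool call to move; the robot and the scene stay as the last step left them, time stands still between calls to the robot, and variables do not carry over. Pictures are saved under pics/ and viewed, about 8 in all and at most 12, crops included, and the job is handed in when it is done.

Besides the shell and the picture viewer there is one more tool, called after ">>>" as name(argument=value, ...), one argument or row to a line, values as JSON. play_rows: Moves the arm, as the interface text tells. Shift numbers are shares of 2.5 cm and turn numbers shares of 90 degrees, none past 1 either way. Its arguments: {"type":"object","properties":{"targets":{"type":"array"},"newtons":{"type":"number"}},"required":["targets"]}

```bash
mkdir -p pics; ls
cat > h.py <<'E'
import numpy as np, cv2
from scipy.spatial.transform import Rotation as R
from bench import get_state,get_image,calibration,close_job,grip_point_offset
def cam(n):
    c=calibration(n);Rm=cv2.Rodrigues(np.array(c['rvec'],float))[0];t=np.array(c['tvec'],float).ravel()
    return c,Rm,t
def ray(n,u,v):
    c,Rm,t=cam(n);d=Rm.T@np.array([(u-c['cx'])/c['fx'],(v-c['cy'])/c['fy'],1.]);return -Rm.T@t,d/np.linalg.norm(d)
def plane(n,u,v,z):
    o,d=ray(n,u,v);return o+d*(z-o[2])/d[2]
def tri(p,q):
    a,b=ray('side',*p),ray('top',*q)
    A=np.array([a[1],-b[1]]).T;s=np.linalg.lstsq(A,b[0]-a[0],rcond=None)[0]
    x,y=a[0]+a[1]*s[0],b[0]+b[1]*s[1];return (x+y)/2,np.linalg.norm(x-y)
def proj(n,P):
    c,Rm,t=cam(n);X=Rm@np.array(P)+t;return np.array([c['fx']*X[0]/X[2]+c['cx'],c['fy']*X[1]/X[2]+c['cy']])
E
python3 - <<'E'
from h import *
for n in('side','top'):
    im=get_image(n);cv2.imwrite(f'pics/{n}0.png',im)
    print(n,cam(n)[0]['fx'],ray(n,256,192))
cv2.imwrite('pics/both.png',np.vstack([cv2.imread('pics/side0.png')]))
s=get_state();print(s);print(R.from_rotvec(s['tool_rot']).as_matrix().round(3),grip_point_offset)
E
```

```text
pics
side 368.2745338542485 (array([ 0.52168031, -0.92356847,  0.64109542]), array([-0.09508544,  0.87049067, -0.48291279]))
top 462.0709862425979 (array([0.09403229, 0.04369917, 1.54322385]), array([ 0.21649947, -0.0103375 , -0.976228  ]))
{'time': 0.1, 'joint_positions': array([-1.15991352,  0.32175962, -0.07010839,  1.45153438,  0.02258639,
        1.37078758, -0.05689806]), 'qd': array([-0.00022351, -0.00192595,  0.00015273, -0.00154629,  0.00017566,
       -0.0011638 , -0.00021042]), 'joint_torque': array([ 5.06768611e-04, -4.92571914e+01, -4.05533044e-01, -3.13398170e+01,
       -6.41585095e-02,  3.95477400e-02,  1.07989895e-04]), 'position': array([0.25103365, 0.59904356, 0.22157343]), 'tool_rot': array([-0.91319456,  1.37257355,  0.9115463 ]), 'ft_force': array([ 0.14724339, -0.06784854, -0.48943986]), 'torque': array([-0.00393655,  0.00212856,  0.01222981]), 'grip_width': 0.9994909400231561}
[[-0.001 -0.922  0.386]
 [-0.002  0.386  0.922]
 [-1.    -0.    -0.002]] 0.0187
```

View both.

View pics/side0.png

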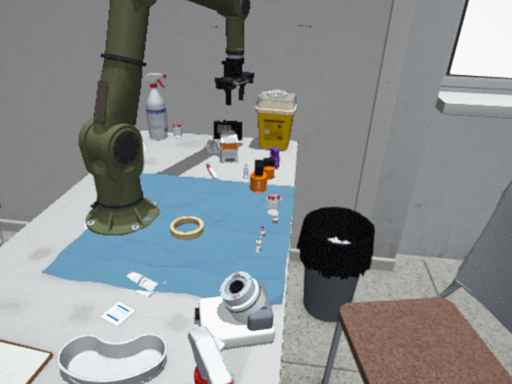

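View pics/top0.png

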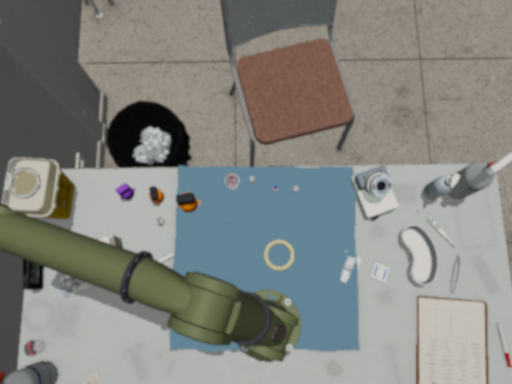

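Run:
```python
from h import *
s=cv2.imread('pics/side0.png');t=cv2.imread('pics/top0.png')
def c(im,x0,y0,w,h,k): return cv2.resize(im[y0:y0+h,x0:x0+w],None,fx=k,fy=k,interpolation=cv2.INTER_CUBIC)
a=np.hstack([c(s,200,140,100,60,4),c(s,225,190,100,75,4)[:240]])
b=np.hstack([c(t,110,170,100,60,4),c(t,215,165,100,60,4)])
cv2.imwrite('pics/c1.png',np.vstack([a,b]))
m=np.hstack([c(s,190,255,100,100,4),c(t,340,150,70,80,5)])
cv2.imwrite('pics/c2.png',m)
```

```text
(no output)
```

View pics/c1.png

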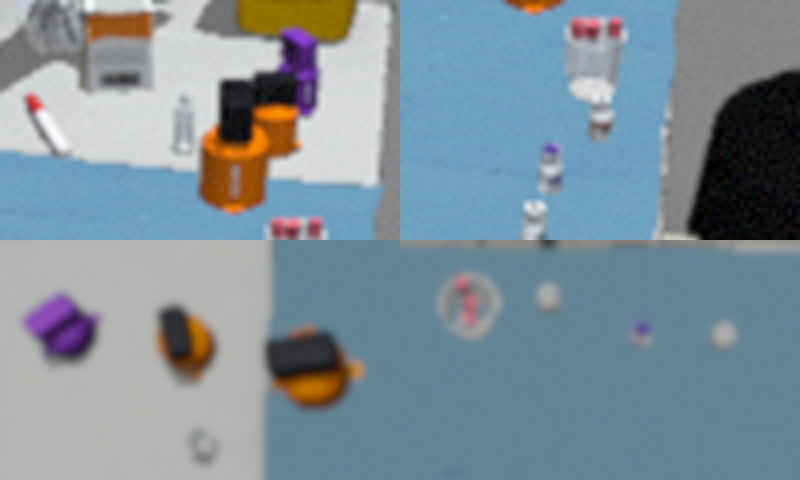

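View pics/c2.png

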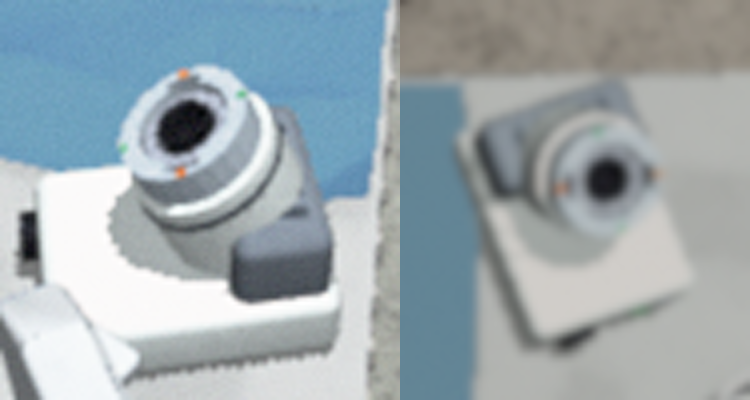

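```bash
cat >> h.py <<'E'
def blobs(im,mask,x0,y0,x1,y1,amin=1):
    m=np.zeros(mask.shape,np.uint8);m[y0:y1,x0:x1]=mask[y0:y1,x0:x1]
    n,l,st,c=cv2.connectedComponentsWithStats(m.astype(np.uint8),connectivity=8)
    return [(c[i].round(2).tolist(),int(st[i,4]),st[i,:4].tolist()) for i in range(1,n) if st[i,4]>=amin]
E
python3 - <<'E'
from h import *
s=cv2.imread('pics/side0.png');t=cv2.imread('pics/top0.png')
def show(nm,im,f,*b,amin=1):
    h=cv2.cvtColor(im,cv2.COLOR_BGR2HSV).astype(int);H,S,V=h[...,0],h[...,1],h[...,2]
    print(nm,blobs(im,f(H,S,V).astype(np.uint8),*b,amin=amin))
org=lambda H,S,V:(H>=3)&(H<=20)&(S>90)&(V>120)
orgt=lambda H,S,V:(H>=3)&(H<=20)&(S>50)&(V>90)
grn=lambda H,S,V:(H>40)&(H<85)&(S>40)
blk=lambda H,S,V:(V<70)
notblue=lambda H,S,V:~((H>90)&(H<115)&(S>55))
show('s org',s,org,215,265,262,305);show('s grn',s,grn,215,265,262,305)
show('t org',t,orgt,365,170,400,200);show('t grn',t,grn,365,170,400,200)
show('s sock',s,blk,225,270,250,300);show('t sock',t,blk,365,170,400,200)
show('s vials',s,notblue,245,190,285,260,amin=4);show('t vials',t,notblue,215,168,310,200,amin=4)
show('s blk',s,blk,250,155,280,185,amin=4);show('t blk',t,blk,110,175,210,215,amin=4)
show('s org',s,org,240,155,285,195,amin=4);show('t org',t,org,110,175,210,225,amin=4)
for p in [(252,212)]: pass
E
```

```text
s org [([235.5, 273.0], 2, [235, 273, 2, 1]), ([234.5, 297.5], 4, [234, 297, 2, 2])]
s grn [([249.83, 278.17], 6, [249, 277, 3, 3]), ([239.0, 288.0], 1, [239, 288, 1, 1]), ([220.5, 291.5], 4, [220, 291, 2, 2])]
t org [([371.5, 187.0], 2, [371, 187, 2, 1])]
t grn []
s sock [([235.85, 286.28], 121, [230, 280, 13, 13])]
t sock [([380.91, 185.48], 44, [378, 182, 7, 8])]
s vials [([258.0, 191.1], 42, [251, 190, 15, 4]), ([273.3, 206.1], 323, [266, 194, 16, 31]), ([262.09, 231.86], 57, [259, 226, 6, 12]), ([257.91, 245.94], 65, [255, 240, 7, 13])]
t vials [([231.77, 180.79], 223, [224, 173, 17, 17]), ([251.5, 179.0], 38, [249, 176, 6, 7]), ([295.31, 188.36], 42, [292, 185, 7, 8]), ([274.68, 188.64], 25, [272, 186, 6, 6])]
s blk [([262.48, 165.17], 197, [255, 158, 19, 18])]
t blk [([153.64, 193.33], 58, [151, 188, 6, 12]), ([185.36, 198.8], 147, [177, 194, 18, 11])]
s org [([261.5, 179.08], 373, [250, 166, 25, 27])]
t org [([159.4, 193.88], 42, [157, 189, 6, 11]), ([149.86, 195.86], 7, [149, 194, 3, 5]), ([197.9, 202.2], 10, [197, 201, 3, 4]), ([187.43, 206.58], 69, [179, 204, 16, 7])]
```

Run:
```python
from h import *
np.set_printoptions(precision=4,suppress=True)
# pairings: orange side upper(235.4,272.9) faces +y -> top left
o1,e1=tri((235.4,272.9),(371.6,187.2));o2,e2=tri((234.8,297.6),(391.0,184.2))
g1,f1=tri((250,278.1),(379.4,175.6));g2,f2=tri((220.3,291.6),(383.4,194.9))
c,e=tri((235.8,285.6),(381.1,185.4))
print('o',o1,o2,e1,e2,'g',g1,g2,f1,f2,'sock',c,e)
print('centres',(o1+o2)/2,(g1+g2)/2,np.linalg.norm(o1-o2),np.linalg.norm(g1-g2))
x=g1-g2;x/=np.linalg.norm(x);y=o1-o2;y/=np.linalg.norm(y);z=np.cross(x,y)
print(x,y,z,'yaw x',np.degrees(np.arctan2(x[1],x[0])),'slope',np.degrees(np.arcsin(x[2])),'ang',np.degrees(np.arctan2(np.linalg.norm(z),x@y)),'lean',np.degrees(np.arccos(z[2]/np.linalg.norm(z))),np.degrees(np.arctan2(-z[1],-z[0])))
# vial red: cap
v,e=tri((275.0,215),(251.8,178.8));print('vial cap',v,e,[plane('top',251.8,178.8,.033),plane('top',251.8,178.8,.036)])
for P in [plane('top',251.8,178.8,.036)]:
    for h in (0,.018,.036): print(proj('side',[P[0],P[1],h]))
for nm,q in (('purple',(274.9,188.1)),('teal',(295.5,188.2))): print(nm,plane('top',*q,.036))
print('cup',plane('top',232,181,.05),'amp',plane('top',160.5,221,.03))
for p in ((268.8,161.7),): print('bar',tri(p,(153.6,193.3)))
print(plane('top',153.6,193.3,.081),plane('top',153.6,193.3,.068))
```

```text
o [ 0.4198 -0.3378  0.1188] [ 0.4299 -0.4018  0.1133] 0.00016831888206791985 0.00013309598305307732 g [ 0.454  -0.3619  0.131 ] [ 0.3969 -0.3785  0.1019] 0.00023822150695754769 0.0017706324686912857 sock [ 0.4263 -0.3697  0.114 ] 0.00011716728140317748
centres [ 0.4249 -0.3698  0.116 ] [ 0.4255 -0.3702  0.1164] 0.06503363085240134 0.06617986282161269
[0.8626 0.2511 0.4391] [-0.1549  0.9842  0.0852] [-0.4108 -0.1415  0.8879] yaw x 16.229030542702052 slope 26.04856139642448 ang 81.32248193389506 lean 26.075126513469716 19.00574140111199
vial cap [0.4766 0.0413 0.0302] 0.002247132007223982 [array([0.4747, 0.0411, 0.033 ]), array([0.474 , 0.0411, 0.036 ])]
[273.3007 223.1939]
[273.5973 218.3575]
[273.8984 213.4477]
purple [ 0.4407 -0.0358  0.036 ]
teal [ 0.4392 -0.1047  0.036 ]
cup [0.4639 0.1071 0.05  ] amp [0.3364 0.3451 0.03  ]
bar (array([0.4249, 0.364 , 0.0631]), np.float64(0.003281835554037073))
[0.4192 0.3598 0.081 ] [0.4221 0.3626 0.068 ]
```

>>> play_rows(
  targets=[
    {"claw": 0.5, "linear": [0, 0, 0], "rotation": [0.079, 0, 0]},
    {"claw": 0.5, "linear": [0, 0, 0], "rotation": [0.079, 0, 0]},
    {"claw": 0.5, "linear": [0, 0, 0], "rotation": [0.079, 0, 0]},
    {"claw": 0.5, "linear": [0, 0, 0], "rotation": [0.079, 0, 0]},
    {"claw": 0.5, "linear": [0, 0, 0], "rotation": [0.079, 0, 0]},
    {"claw": 0.5, "linear": [0, 0, 0], "rotation": [0.079, 0, 0]},
    {"claw": 0.5, "linear": [0, 0, 0], "rotation": [0.079, 0, 0]},
    {"claw": 0.5, "linear": [0, -1, 0.08], "rotation": [0, 0, 0]},
    {"claw": 0.5, "linear": [0, -1, 0.08], "rotation": [0, 0, 0]},
    {"claw": 0.5, "linear": [0, -1, 0.08], "rotation": [0, 0, 0]},
  ],
  newtons=12,
)

```text
time: 0.93
position: [0.2725, 0.5288, 0.2136]
tool_rot: [-0.241, 1.568, 0.226]
ft_force: [0.7, 0.5, 0.1]
grip_width: 0.509
```

```bash
cat >> h.py <<'E'
np.set_printoptions(precision=4,suppress=True)
def coll(phi,tilt=True):
    "tool rotation: pointing into collar, jaw at angle phi (deg) from collar x"
    z=AX if tilt else np.array([0,0,1.]); x=np.array([np.cos(YAW),np.sin(YAW),0]); x=x-z*(x@z); x/=np.linalg.norm(x); y=np.cross(z,x)
    p=np.radians(phi); j=x*np.cos(p)+y*np.sin(p)
    return np.array([-z,np.cross(j,-z),j]).T
YAW=np.radians(17.5); L=np.radians(25)
AX=np.array([-np.sin(L)*np.cos(YAW),-np.sin(L)*np.sin(YAW),np.cos(L)])
C=np.array([.4255,-.370,.118])
def need(P,Rt=None):
    s=get_state();M=R.from_rotvec(s['tool_rot']).as_matrix();d=M.T@(np.array(P)-s['position'])
    print('t',round(s['time'],2),'pos',s['position'],'F',s['ft_force'],'w',round(s['grip_width'],3),'jaw',M[:,2],'x',M[:,0])
    print('shift units',d/.025,'mm',d*1000)
    if Rt is not None:
        r=R.from_matrix(M.T@Rt).as_rotvec(); print('rot units',r/(np.pi/2),'deg',np.degrees(r))
E
python3 -c "
from h import *
need([.4745,.0412,.1],coll(0,False))"
```

```text
t 0.93 pos [0.2725 0.5288 0.2136] F [0.686  0.4543 0.0602] w 0.509 jaw [ 0.956   0.2931 -0.0108] x [-0.0079 -0.011  -0.9999]
shift units [  4.6967 -20.9774   2.058 ] mm [ 117.4179 -524.4361   51.4502]
rot units [-0.0051 -0.0069  0.0052] deg [-0.4556 -0.619   0.4696]
```

>>> play_rows(
  targets=[
    {"claw": 0.5, "linear": [-0.05, -1, 0.1], "rotation": [0, 0, 0]},
    {"claw": 0.5, "linear": [-0.05, -1, 0.1], "rotation": [0, 0, 0]},
    {"claw": 0.5, "linear": [-0.05, -1, 0.1], "rotation": [0, 0, 0]},
    {"claw": 0.5, "linear": [-0.05, -1, 0.1], "rotation": [0, 0, 0]},
    {"claw": 0.5, "linear": [-0.05, -1, 0.1], "rotation": [0, 0, 0]},
    {"claw": 0.5, "linear": [-0.05, -1, 0.1], "rotation": [0, 0, 0]},
    {"claw": 0.5, "linear": [-0.05, -1, 0.1], "rotation": [0, 0, 0]},
    {"claw": 0.5, "linear": [-0.05, -1, 0.1], "rotation": [0, 0, 0]},
    {"claw": 0.5, "linear": [-0.05, -1, 0.1], "rotation": [0, 0, 0]},
    {"claw": 0.5, "linear": [-0.05, -1, 0.1], "rotation": [0, 0, 0]},
  ],
)

```text
time: 1.77
position: [0.3705, 0.2829, 0.2236]
tool_rot: [-0.249, 1.575, 0.223]
ft_force: [0.6, 0.3, 0.5]
grip_width: 0.496
```

>>> play_rows(
  targets=[
    {"claw": 0.5, "linear": [-0.05, -1, 0.1], "rotation": [0, 0, 0]},
    {"claw": 0.5, "linear": [-0.05, -1, 0.1], "rotation": [0, 0, 0]},
    {"claw": 0.5, "linear": [-0.05, -1, 0.1], "rotation": [0, 0, 0]},
    {"claw": 0.5, "linear": [-0.05, -1, 0.1], "rotation": [0, 0, 0]},
    {"claw": 0.5, "linear": [-0.05, -1, 0.1], "rotation": [0, 0, 0]},
    {"claw": 0.5, "linear": [-0.05, -1, 0.1], "rotation": [0, 0, 0]},
    {"claw": 0.5, "linear": [-0.05, -1, 0.1], "rotation": [0, 0, 0]},
    {"claw": 0.5, "linear": [-0.05, -1, 0.1], "rotation": [0, 0, 0]},
  ],
)

```text
time: 2.43
position: [0.4493, 0.0867, 0.2341]
tool_rot: [-0.25, 1.578, 0.223]
ft_force: [0.4, -0.5, 0.5]
grip_width: 0.502
```

```bash
python3 -c "
from h import *
need([.4745,.0412,.1],coll(0,False))"
```

```text
t 2.43 pos [0.4493 0.0867 0.2341] F [ 0.4007 -0.495   0.4927] w 0.502 jaw [ 0.9549  0.296  -0.0228] x [-0.0178 -0.0196 -0.9996]
shift units [ 5.3814 -1.9645  0.546 ] mm [134.5345 -49.1132  13.6503]
rot units [-0.003  -0.0146  0.0085] deg [-0.2713 -1.3101  0.7655]
```

>>> play_rows(
  targets=[
    {"claw": 0.5, "linear": [0, -0.95, 0.27], "rotation": [0, -0.007, 0.005]},
    {"claw": 0.5, "linear": [0, -0.95, 0.27], "rotation": [0, -0.007, 0.004]},
    {"claw": 0.5, "linear": [1, 0, 0], "rotation": [0, 0, 0]},
    {"claw": 0.5, "linear": [1, 0, 0], "rotation": [0, 0, 0]},
    {"claw": 0.5, "linear": [1, 0, 0], "rotation": [0, 0, 0]},
    {"claw": 0.5, "linear": [1, 0, 0], "rotation": [0, 0, 0]},
    {"claw": 0.5, "linear": [1, 0, 0], "rotation": [0, 0, 0]},
    {"claw": 0.5, "linear": [0.6, 0, 0], "rotation": [0, 0, 0]},
    {"claw": 0.5, "linear": [0, 0, 0], "rotation": [0, 0, 0]},
  ],
)

```text
time: 3.18
position: [0.4794, 0.0337, 0.0896]
tool_rot: [-0.224, 1.555, 0.225]
ft_force: [-1.9, -1.1, 0.1]
grip_width: 0.5
```

```bash
python3 -c "
from h import *
need([.4745,.0412,.017],coll(0,False))
s=get_image('side');t=get_image('top')
cv2.imwrite('pics/s1.png',s);cv2.imwrite('pics/t1.png',t)
f=lambda i,x,y,w,h:cv2.resize(i[y:y+h,x:x+w],None,fx=5,fy=5,interpolation=cv2.INTER_CUBIC)
cv2.imwrite('pics/c3.png',np.hstack([f(s,235,170,80,90),f(t,215,150,80,90)]))"
```

```text
t 3.18 pos [0.4794 0.0337 0.0896] F [-1.8614 -1.0702  0.1184] w 0.5 jaw [0.9594 0.2821 0.0046] x [ 0.0044  0.0012 -1.    ]
shift units [ 2.9015  0.3435 -0.1183] mm [72.5376  8.5887 -2.9566]
rot units [-0.0124  0.0029  0.0001] deg [-1.1141  0.2614  0.0064]
```

View pics/c3.png

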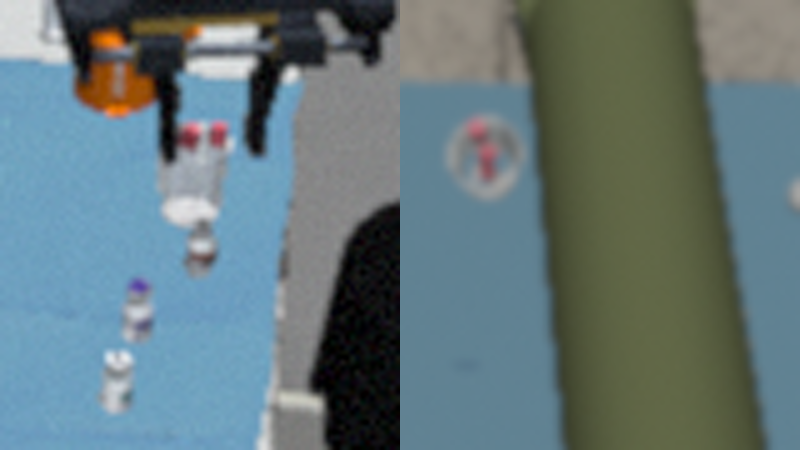

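>>> play_rows(
  targets=[
    {"claw": 0.5, "linear": [0, 0.34, -0.02], "rotation": [-0.012, 0.003, 0]},
    {"claw": 0.5, "linear": [0, 0, 0], "rotation": [0, 0, 0]},
    {"claw": 0.5, "linear": [0.7, 0, 0], "rotation": [0, 0, 0]},
    {"claw": 0.5, "linear": [0.7, 0, 0], "rotation": [0, 0, 0]},
    {"claw": 0.5, "linear": [0, 0, 0], "rotation": [0, 0, 0]},
  ],
)

```text
time: 3.7
position: [0.4844, 0.0461, 0.0638]
tool_rot: [-0.24, 1.54, 0.246]
ft_force: [0.2, -0.2, -0.5]
grip_width: 0.501
```

```bash
python3 -c "
from h import *
need([.477,.0412,.017],coll(0,False))"
```

```text
t 3.7 pos [0.4844 0.0461 0.0638] F [ 0.1581 -0.2366 -0.5051] w 0.501 jaw [0.9522 0.3051 0.0177] x [ 0.0165  0.0068 -0.9998]
shift units [ 1.8643 -0.0972 -0.3752] mm [46.6084 -2.4292 -9.3798]
rot units [ 0.003   0.0113 -0.0009] deg [ 0.2675  1.0169 -0.084 ]
```

>>> play_rows(
  targets=[
    {"claw": 0.5, "linear": [0.4, -0.05, -0.25], "rotation": [0.003, 0.011, 0]},
    {"claw": 0.5, "linear": [0.4, -0.05, -0.15], "rotation": [0, 0.002, 0]},
    {"claw": 0.5, "linear": [0, 0, 0], "rotation": [0, 0, 0]},
    {"claw": 0.5, "linear": [0, 0, 0], "rotation": [0, 0, 0]},
  ],
)

```text
time: 4.03
position: [0.4774, 0.0415, 0.0455]
tool_rot: [-0.239, 1.557, 0.242]
ft_force: [-0.3, 0.7, -0.2]
grip_width: 0.498
```

```bash
python3 -c "
from h import *
need([.477,.0412,.017],coll(0,False))"
```

```text
t 4.03 pos [0.4774 0.0415 0.0455] F [-0.2714  0.7386 -0.1973] w 0.498 jaw [0.9534 0.3018 0.0004] x [-0.0002  0.0019 -1.    ]
shift units [ 1.1389 -0.0094 -0.02  ] mm [28.4714 -0.2352 -0.4991]
rot units [ 0.0007  0.0002 -0.0012] deg [ 0.0639  0.0205 -0.1095]
```

Well centred. Descend and close.

>>> play_rows(
  targets=[
    {"claw": 0.5, "linear": [0.5, 0, -0.06], "rotation": [0, 0, 0]},
    {"claw": 0.5, "linear": [0.5, 0, -0.06], "rotation": [0, 0.002, 0]},
    {"claw": 0.5, "linear": [0.2, 0, -0.02], "rotation": [0, 0, 0]},
    {"claw": 0.5, "linear": [0, 0, 0], "rotation": [0, 0, 0]},
  ],
)

```text
time: 4.37
position: [0.4756, 0.0407, 0.0158]
tool_rot: [-0.238, 1.557, 0.242]
ft_force: [-0.3, -0.8, 0.4]
grip_width: 0.504
```

```bash
python3 -c "
from h import *
need([.477,.0412,.017],coll(0,False))"
```

```text
t 4.37 pos [0.4756 0.0407 0.0158] F [-0.2781 -0.8374  0.3949] w 0.504 jaw [0.9535 0.3015 0.0007] x [-0.0001  0.0024 -1.    ]
shift units [-0.0473  0.0018  0.0573] mm [-1.1827  0.0462  1.4313]
rot units [ 0.0005  0.0004 -0.0014] deg [ 0.0467  0.0377 -0.1302]
```

>>> play_rows(
  targets=[
    {"claw": 1, "linear": [0, 0, 0], "rotation": [0, 0, 0]},
    {"claw": 1, "linear": [0, 0, 0], "rotation": [0, 0, 0]},
    {"claw": 1, "linear": [0, 0, 0], "rotation": [0, 0, 0]},
    {"claw": 1, "linear": [0, 0, 0], "rotation": [0, 0, 0]},
    {"claw": 1, "linear": [0, 0, 0], "rotation": [0, 0, 0]},
    {"claw": 1, "linear": [0, 0, 0], "rotation": [0, 0, 0]},
  ],
  newtons=12,
)

```text
time: 4.87
position: [0.4768, 0.0408, 0.0171]
tool_rot: [-0.238, 1.555, 0.242]
ft_force: [0.6, 0.3, 0.1]
grip_width: 0.208
```

```bash
python3 -c "
from h import *
need(C+AX*.10,coll(0,True))"
```

```text
t 4.87 pos [0.4768 0.0408 0.0171] F [0.5749 0.3172 0.1183] w 0.208 jaw [0.9536 0.3012 0.0024] x [ 0.0016  0.0027 -1.    ]
shift units [ -7.7138 -15.0329  -8.5788] mm [-192.8452 -375.8229 -214.4697]
rot units [ 0.     -0.2763 -0.0014] deg [  0.0014 -24.8637  -0.1258]
```

>>> play_rows(
  targets=[
    {"claw": 1, "linear": [-0.5, 0, 0], "rotation": [0, 0, 0]},
    {"claw": 1, "linear": [-1, 0, 0], "rotation": [0, 0, 0]},
    {"claw": 1, "linear": [-1, 0, 0], "rotation": [0, 0, 0]},
    {"claw": 1, "linear": [-1, 0, 0], "rotation": [0, 0, 0]},
    {"claw": 1, "linear": [-1, 0, 0], "rotation": [0, 0, 0]},
    {"claw": 1, "linear": [-1, 0, 0], "rotation": [0, 0, 0]},
    {"claw": 1, "linear": [-1, 0, 0], "rotation": [0, 0, 0]},
    {"claw": 1, "linear": [-0.5, -0.5, -0.3], "rotation": [0, 0, 0]},
    {"claw": 1, "linear": [-0.2, -0.95, -0.54], "rotation": [0, 0, 0]},
    {"claw": 1, "linear": [0, -0.95, -0.54], "rotation": [0, 0, 0]},
  ],
)

```text
time: 5.7
position: [0.4614, -0.0237, 0.2065]
tool_rot: [-0.246, 1.554, 0.25]
ft_force: [-0.4, -0.5, 0.6]
grip_width: 0.206
```

>>> play_rows(
  targets=[
    {"claw": 1, "linear": [-0.05, -0.95, -0.54], "rotation": [0, 0, 0]},
    {"claw": 1, "linear": [-0.05, -0.95, -0.54], "rotation": [0, 0, 0]},
    {"claw": 1, "linear": [-0.05, -0.95, -0.54], "rotation": [0, 0, 0]},
    {"claw": 1, "linear": [-0.05, -0.95, -0.54], "rotation": [0, 0, 0]},
    {"claw": 1, "linear": [-0.05, -0.95, -0.54], "rotation": [0, 0, 0]},
    {"claw": 1, "linear": [-0.05, -0.95, -0.54], "rotation": [0, 0, 0]},
    {"claw": 1, "linear": [-0.05, -0.95, -0.54], "rotation": [0, 0, 0]},
    {"claw": 1, "linear": [-0.05, -0.95, -0.54], "rotation": [0, 0, 0]},
    {"claw": 1, "linear": [-0.05, -0.95, -0.54], "rotation": [0, 0, 0]},
    {"claw": 1, "linear": [-0.05, -0.95, -0.54], "rotation": [0, 0, 0]},
  ],
)

```text
time: 6.53
position: [0.4034, -0.3036, 0.2209]
tool_rot: [-0.243, 1.541, 0.256]
ft_force: [0.5, 0.1, -0.8]
grip_width: 0.205
```

```bash
python3 -c "
from h import *
need(C+AX*.10,coll(0,True))"
```

```text
t 6.53 pos [ 0.4034 -0.3036  0.2209] F [ 0.4533  0.0887 -0.827 ] w 0.205 jaw [0.9496 0.3132 0.0162] x [ 0.0137  0.0101 -0.9999]
shift units [ 0.4471 -2.7801 -1.6916] mm [ 11.1768 -69.5036 -42.2907]
rot units [ 0.0075 -0.2675 -0.0052] deg [  0.6757 -24.0745  -0.4712]
```

>>> play_rows(
  targets=[
    {"claw": 1, "linear": [0, -0.6, -0.4], "rotation": [0.002, -0.067, 0]},
    {"claw": 1, "linear": [0, -0.6, -0.4], "rotation": [0.002, -0.067, 0]},
    {"claw": 1, "linear": [0, -0.6, -0.4], "rotation": [0.002, -0.067, 0]},
    {"claw": 1, "linear": [0, -0.6, -0.3], "rotation": [0.001, -0.067, 0]},
    {"claw": 1, "linear": [0, 0, 0], "rotation": [0, 0, 0]},
    {"claw": 1, "linear": [0, 0, 0], "rotation": [0, 0, 0]},
  ],
)

```text
time: 7.03
position: [0.3838, -0.3809, 0.2156]
tool_rot: [-0.171, 1.131, 0.262]
ft_force: [-0.1, 1.0, 0.1]
grip_width: 0.204
```

```bash
python3 -c "
from h import *
need(C+AX*.06,coll(0,True))"
```

```text
t 7.03 pos [ 0.3838 -0.3809  0.2156] F [-0.1427  1.0475  0.1385] w 0.204 jaw [0.8688 0.2666 0.4172] x [ 0.3997  0.1197 -0.9088]
shift units [ 1.8667 -0.0763 -0.0774] mm [46.6684 -1.9063 -1.9341]
rot units [-0.0044 -0.0038  0.0038] deg [-0.3974 -0.3426  0.3451]
```

>>> play_rows(
  targets=[
    {"claw": 1, "linear": [0.6, -0.04, -0.04], "rotation": [-0.004, -0.004, 0.004]},
    {"claw": 1, "linear": [0.6, -0.04, -0.04], "rotation": [0, 0, 0]},
    {"claw": 1, "linear": [0.5, 0, 0], "rotation": [0, 0, 0]},
    {"claw": 1, "linear": [0, 0, 0], "rotation": [0, 0, 0]},
    {"claw": 1, "linear": [0, 0, 0], "rotation": [0, 0, 0]},
  ],
)

```text
time: 7.45
position: [0.4032, -0.3744, 0.1759]
tool_rot: [-0.175, 1.128, 0.28]
ft_force: [-0.3, -0.0, 0.1]
grip_width: 0.207
```

```bash
python3 -c "
from h import *
need(C+AX*.03,coll(0,True))
s=get_image('side');t=get_image('top')
f=lambda i,x,y,w,h:cv2.resize(i[y:y+h,x:x+w],None,fx=6,fy=6,interpolation=cv2.INTER_CUBIC)
cv2.imwrite('pics/c4.png',np.hstack([f(s,200,240,70,80),f(t,345,150,60,80)]))
p=get_state()['position']
for h in (-.018,0,.018): print(proj('side',p+AX*h),proj('top',p+AX*h))
print(proj('side',C))"
```

```text
t 7.45 pos [ 0.4032 -0.3744  0.1759] F [-0.2907 -0.015   0.1469] w 0.207 jaw [0.8638 0.278  0.4202] x [ 0.3991  0.1315 -0.9074]
shift units [ 1.2815 -0.1057 -0.1567] mm [32.0368 -2.6425 -3.9173]
rot units [ 0.0034 -0.0017 -0.0035] deg [ 0.3086 -0.1561 -0.3109]
[227.8234 267.8269] [386.3312 186.8106]
[223.8477 261.661 ] [388.7837 187.9021]
[219.77   255.3371] [391.2979 189.0211]
[235.3695 284.19  ]
```

View pics/c4.png

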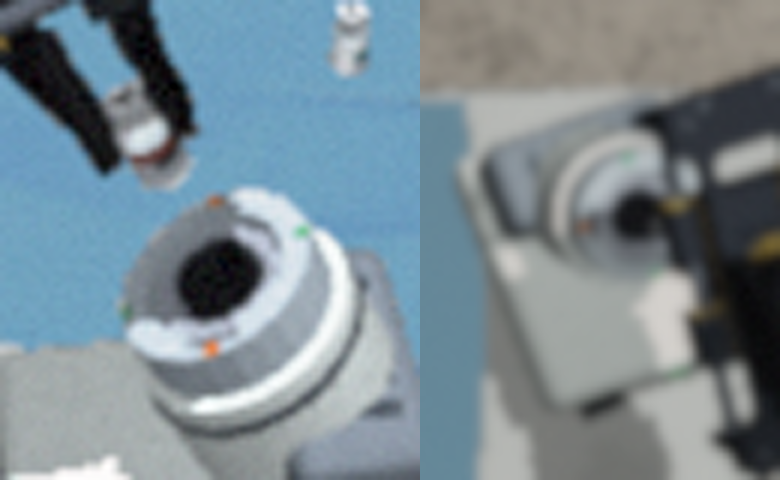

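>>> play_rows(
  targets=[
    {"claw": 1, "linear": [0.3, -0.1, -0.17], "rotation": [0.003, -0.002, -0.003]},
    {"claw": 1, "linear": [0.3, -0.03, -0.04], "rotation": [0, 0, 0]},
    {"claw": 1, "linear": [0.3, -0.03, -0.03], "rotation": [0, 0, 0]},
    {"claw": 1, "linear": [0, 0, 0], "rotation": [0, 0, 0]},
    {"claw": 1, "linear": [0, 0, 0], "rotation": [0, 0, 0]},
  ],
)

```text
time: 7.97
position: [0.4118, -0.3768, 0.1583]
tool_rot: [-0.179, 1.116, 0.276]
ft_force: [-0.3, 0.4, 0.1]
grip_width: 0.208
```

```bash
python3 -c "
from h import *
need(C+AX*.03,coll(0,True))"
```

```text
t 7.97 pos [ 0.4118 -0.3768  0.1583] F [-0.2617  0.3907  0.137 ] w 0.208 jaw [0.8586 0.2788 0.4301] x [ 0.4106  0.1282 -0.9027]
shift units [ 0.5159  0.0953 -0.1389] mm [12.8976  2.382  -3.4729]
rot units [0.0049 0.0053 0.0008] deg [0.4419 0.4781 0.0694]
```

>>> play_rows(
  targets=[
    {"claw": 1, "linear": [0.25, 0.08, -0.13], "rotation": [0.005, 0.005, 0]},
    {"claw": 1, "linear": [0.25, 0, 0], "rotation": [0, 0, 0]},
    {"claw": 1, "linear": [0, 0, 0], "rotation": [0, 0, 0]},
    {"claw": 1, "linear": [0, 0, 0], "rotation": [0, 0, 0]},
  ],
)

```text
time: 8.3
position: [0.4146, -0.3742, 0.1471]
tool_rot: [-0.175, 1.122, 0.27]
ft_force: [-0.6, 0.8, -0.0]
grip_width: 0.204
```

```bash
python3 -c "
from h import *
need(C+AX*.02,coll(0,True))"
```

```text
t 8.3 pos [ 0.4146 -0.3742  0.1471] F [-0.6477  0.8085 -0.0405] w 0.204 jaw [0.8628 0.273  0.4254] x [ 0.4065  0.1255 -0.905 ]
shift units [ 0.451   0.0294 -0.0725] mm [11.2751  0.7358 -1.8121]
rot units [0.0006 0.002  0.0016] deg [0.0542 0.1779 0.1438]
```

>>> play_rows(
  targets=[
    {"claw": 1, "linear": [0.25, 0.03, -0.08], "rotation": [0, 0.002, 0]},
    {"claw": 1, "linear": [0.2, 0, 0], "rotation": [0, 0, 0]},
    {"claw": 1, "linear": [0, 0, 0], "rotation": [0, 0, 0]},
    {"claw": 1, "linear": [0, 0, 0], "rotation": [0, 0, 0]},
  ],
)

```text
time: 8.63
position: [0.4176, -0.3723, 0.135]
tool_rot: [-0.176, 1.125, 0.27]
ft_force: [0.3, -0.7, 0.5]
grip_width: 0.204
```

```bash
python3 -c "
from h import *
need(C+AX*.005,coll(0,True))"
```

```text
t 8.63 pos [ 0.4176 -0.3723  0.135 ] F [ 0.337  -0.6897  0.5224] w 0.204 jaw [0.8641 0.2736 0.4224] x [ 0.4036  0.1247 -0.9064]
shift units [ 0.5557 -0.0058  0.0118] mm [13.8928 -0.146   0.2939]
rot units [ 0.0007 -0.0001  0.0015] deg [ 0.0624 -0.0135  0.1364]
```

>>> play_rows(
  targets=[
    {"claw": 1, "linear": [0.2, 0, 0], "rotation": [0, 0, 0]},
    {"claw": 1, "linear": [0.15, 0, 0], "rotation": [0, 0, 0]},
    {"claw": 1, "linear": [0.1, 0, 0], "rotation": [0, 0, 0]},
    {"claw": 1, "linear": [0, 0, 0], "rotation": [0, 0, 0]},
  ],
)

```text
time: 8.97
position: [0.4225, -0.3709, 0.1236]
tool_rot: [-0.175, 1.125, 0.27]
ft_force: [-0.1, 0.4, -0.4]
grip_width: 0.205
```

```bash
python3 -c "
from h import *
need(C+AX*.005,coll(0,True))"
```

```text
t 8.97 pos [ 0.4225 -0.3709  0.1236] F [-0.101   0.4043 -0.4003] w 0.205 jaw [0.8643 0.2735 0.4221] x [ 0.4033  0.1246 -0.9066]
shift units [ 0.0554 -0.0017  0.0173] mm [ 1.3844 -0.0425  0.4325]
rot units [ 0.0006 -0.0004  0.0016] deg [ 0.0538 -0.0334  0.1411]
```

>>> play_rows(
  targets=[
    {"claw": 1, "linear": [0.08, 0, 0], "rotation": [0, 0, 0]},
    {"claw": 1, "linear": [0.08, 0, 0], "rotation": [0, 0, 0]},
    {"claw": 1, "linear": [0, 0, 0], "rotation": [0, 0, 0]},
  ],
)

```text
time: 9.22
position: [0.4236, -0.3721, 0.1213]
tool_rot: [-0.175, 1.124, 0.268]
ft_force: [-0.8, 0.7, -0.5]
grip_width: 0.204
```

```bash
python3 -c "
from h import *
need(C+AX*.005,coll(0,True))"
```

```text
t 9.22 pos [ 0.4236 -0.3721  0.1213] F [-0.795   0.7152 -0.4856] w 0.204 jaw [0.8642 0.2723 0.423 ] x [ 0.4046  0.1235 -0.9061]
shift units [-0.0404  0.0574  0.0325] mm [-1.0101  1.4343  0.8135]
rot units [-0.0001  0.0003  0.0025] deg [-0.0088  0.0226  0.2218]
```

>>> play_rows(
  targets=[
    {"claw": 0.6, "linear": [0, 0, 0], "rotation": [0, 0, 0]},
    {"claw": 0.6, "linear": [0, 0, 0], "rotation": [0, 0, 0]},
    {"claw": 0.6, "linear": [0, 0, 0], "rotation": [0, 0, 0]},
    {"claw": 0.5, "linear": [-0.5, 0, 0], "rotation": [0, 0, 0]},
    {"claw": 0.5, "linear": [-1, 0, 0], "rotation": [0, 0, 0]},
    {"claw": 0.5, "linear": [-1, 0, 0], "rotation": [0, 0, 0]},
    {"claw": 0.5, "linear": [-1, 0, 0], "rotation": [0, 0, 0]},
    {"claw": 0.5, "linear": [-1, 0, 0], "rotation": [0, 0, 0]},
  ],
)

```text
time: 9.88
position: [0.3765, -0.3817, 0.2196]
tool_rot: [-0.172, 1.137, 0.276]
ft_force: [0.2, -0.0, -0.1]
grip_width: 0.494
```

```bash
python3 -c "
from h import *
need([.4225,.363,.2],coll(0,False))
s=get_image('side');t=get_image('top')
f=lambda i,x,y,w,h,k=5:cv2.resize(i[y:y+h,x:x+w],None,fx=k,fy=k,interpolation=cv2.INTER_CUBIC)
cv2.imwrite('pics/s2.png',s);cv2.imwrite('pics/t2.png',t)
a=np.hstack([f(s,200,240,70,80),f(t,345,150,70,80)]);b=f(t,110,170,100,60,7)
cv2.imwrite('pics/c5.png',np.vstack([a,cv2.resize(f(t,120,175,70,20,10),(700,200))]))"
```

```text
t 9.88 pos [ 0.3765 -0.3817  0.2196] F [ 0.1979 -0.0446 -0.1222] w 0.494 jaw [0.8689 0.2739 0.4123] x [ 0.3915  0.1295 -0.911 ]
shift units [ 5.2922 27.8272  9.4345] mm [132.3041 695.6811 235.8626]
rot units [ 0.0008  0.2706 -0.0036] deg [ 0.07   24.3503 -0.3269]
```

View pics/c5.png

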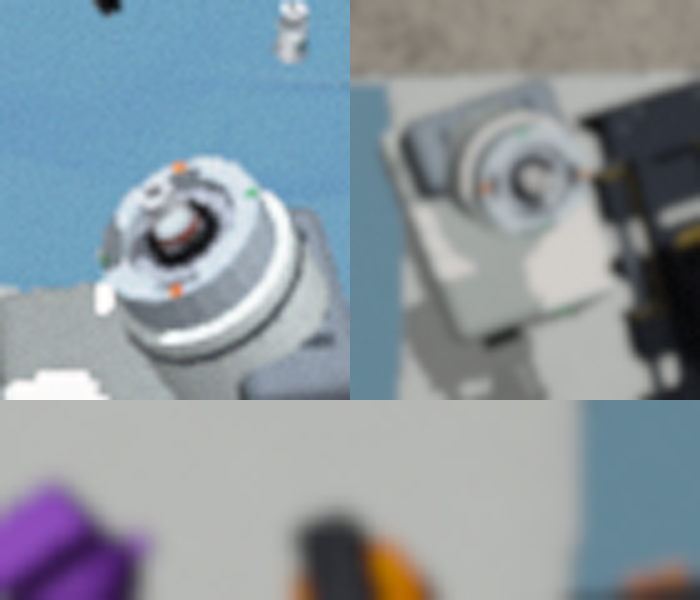

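Run:
```python
from h import *
t=cv2.imread('pics/top0.png');s=cv2.imread('pics/side0.png')
for k,im in enumerate([t,cv2.imread('pics/t2.png')]):
    g=cv2.resize(im,None,fx=4,fy=4,interpolation=cv2.INTER_CUBIC);h=cv2.cvtColor(g,cv2.COLOR_BGR2HSV)
    m=((h[...,2]<75)).astype(np.uint8);m[:, :145*4]=0;m[:,166*4:]=0;m[:182*4]=0;m[205*4:]=0
    c=max(cv2.findContours(m,0,2)[0],key=cv2.contourArea)
    (x,y),(w,hh),a=cv2.minAreaRect(c);bx=cv2.boxPoints(((x,y),(w,hh),a))
    W=np.array([plane('top',(p[0]+.5)/4-.5,(p[1]+.5)/4-.5,.075)[:2] for p in bx]);
    e=[W[1]-W[0],W[2]-W[1]];e=max(e,key=np.linalg.norm)
    print('bar',((x+.5)/4-.5,(y+.5)/4-.5),W.mean(0),'len',np.linalg.norm(W[1]-W[0]),np.linalg.norm(W[2]-W[1]),'yaw',np.degrees(np.arctan2(e[1],e[0])))
    o=((h[...,0]>3)&(h[...,0]<20)&(h[...,1]>110)).astype(np.uint8);o[:,:145*4]=0;o[:,168*4:]=0;o[:182*4]=0;o[208*4:]=0
    n,l,st,cc=cv2.connectedComponentsWithStats(o);print([(np.array(cc[i])/4,st[i]/4) for i in range(1,n) if st[i,4]>8])
# large bar: side top centre
print('large bar top',tri((259,160.5),(183.9,198)),'purple',tri((274.5,149),(122,188)))
print(plane('top',188.5,204,.03))
print(plane('top',160.3,220.8,.03))
```

```text
bar (153.72218322753906, 193.3803253173828) [0.4203 0.3607] len 0.017579538657453035 0.04262414941759953 yaw -167.8200946464716
[(array([157.7284, 196.9374]), array([149.75, 189.5 ,  13.5 ,  15.  , 381.25]))]
bar (153.7259521484375, 193.3798065185547) [0.4203 0.3606] len 0.017427146190657095 0.04230044110189041 yaw -167.4120667682705
[(array([157.736 , 196.9336]), array([149.75, 189.5 ,  13.5 ,  15.  , 380.5 ]))]
large bar top (array([0.3976, 0.2573, 0.1126]), np.float64(0.004224717526713875)) purple (array([0.4395, 0.464 , 0.0766]), np.float64(6.085473428937118e-05))
[0.3922 0.2534 0.03  ]
[0.3371 0.3458 0.03  ]
```

```bash
python3 -c "
from h import *
print(get_state()['joint_positions'])"
```

```text
[-0.178  -0.0888  1.1732  1.916  -0.3644  1.1657  1.4331]
```

```bash
cat >> h.py <<'E'
def yawR(deg):
    p=np.radians(deg);j=np.array([np.cos(p),np.sin(p),0]);x=np.array([0,0,-1.]);return np.array([x,np.cross(j,x),j]).T
def plan(P,Rt,n):
    s=get_state();M=R.from_rotvec(s['tool_rot']);p=s['position'];T=R.from_matrix(Rt)
    rv=(M.inv()*T).as_rotvec()/n;d=(np.array(P)-p)/n
    for i in range(n):
        print((M.inv().apply(d)/.025).round(2).tolist(),(rv/(np.pi/2)).round(3).tolist());M=M*R.from_rotvec(rv)
E
python3 -c "
from h import *
plan([.40,-.30,.24],coll(0,False),4);print()
import h
s=get_state();s=dict(s);s['position']=np.array([.40,-.30,.24]);s['tool_rot']=R.from_matrix(coll(0,False)).as_rotvec()
h.get_state=lambda:s
plan([.421,.3615,.2],yawR(102.4),27)"
```

```text
[0.04, 0.74, 0.5] [0.0, 0.069, 0.0]
[-0.01, 0.74, 0.5] [0.0, 0.069, 0.0]
[-0.06, 0.74, 0.5] [0.0, 0.069, 0.0]
[-0.12, 0.74, 0.49] [0.0, 0.069, 0.0]

[0.06, 0.93, 0.32] [-0.035, 0.0, 0.0]
[0.06, 0.91, 0.37] [-0.035, 0.0, 0.0]
[0.06, 0.88, 0.42] [-0.035, 0.0, 0.0]
[0.06, 0.86, 0.47] [-0.035, 0.0, 0.0]
[0.06, 0.83, 0.52] [-0.035, 0.0, 0.0]
[0.06, 0.8, 0.56] [-0.035, 0.0, 0.0]
[0.06, 0.77, 0.61] [-0.035, 0.0, 0.0]
[0.06, 0.74, 0.65] [-0.035, 0.0, 0.0]
[0.06, 0.7, 0.69] [-0.035, 0.0, 0.0]
[0.06, 0.66, 0.72] [-0.035, 0.0, 0.0]
[0.06, 0.62, 0.76] [-0.035, 0.0, 0.0]
[0.06, 0.58, 0.79] [-0.035, 0.0, 0.0]
[0.06, 0.53, 0.82] [-0.035, 0.0, 0.0]
[0.06, 0.49, 0.85] [-0.035, 0.0, 0.0]
[0.06, 0.44, 0.88] [-0.035, 0.0, 0.0]
[0.06, 0.39, 0.9] [-0.035, 0.0, 0.0]
[0.06, 0.34, 0.92] [-0.035, 0.0, 0.0]
[0.06, 0.29, 0.94] [-0.035, 0.0, 0.0]
[0.06, 0.24, 0.95] [-0.035, 0.0, 0.0]
[0.06, 0.19, 0.96] [-0.035, 0.0, 0.0]
[0.06, 0.13, 0.97] [-0.035, 0.0, 0.0]
[0.06, 0.08, 0.98] [-0.035, 0.0, 0.0]
[0.06, 0.03, 0.98] [-0.035, 0.0, 0.0]
[0.06, -0.03, 0.98] [-0.035, 0.0, 0.0]
[0.06, -0.08, 0.98] [-0.035, 0.0, 0.0]
[0.06, -0.14, 0.97] [-0.035, 0.0, 0.0]
[0.06, -0.19, 0.96] [-0.035, 0.0, 0.0]
```

>>> play_rows(
  targets=[
    {"claw": 0.4, "linear": [0.0, 0.74, 0.5], "rotation": [0, 0.069, 0]},
    {"claw": 0.4, "linear": [0.0, 0.74, 0.5], "rotation": [0, 0.069, 0]},
    {"claw": 0.4, "linear": [-0.06, 0.74, 0.5], "rotation": [0, 0.069, 0]},
    {"claw": 0.4, "linear": [-0.12, 0.74, 0.5], "rotation": [0, 0.069, 0]},
    {"claw": 0.4, "linear": [-0.05, 0.97, 0.58], "rotation": [0, 0, 0]},
    {"claw": 0.4, "linear": [-0.05, 0.97, 0.58], "rotation": [0, 0, 0]},
    {"claw": 0.4, "linear": [-0.05, 0.97, 0.58], "rotation": [0, 0, 0]},
    {"claw": 0.4, "linear": [-0.05, 0.97, 0.58], "rotation": [0, 0, 0]},
    {"claw": 0.4, "linear": [-0.05, 0.97, 0.58], "rotation": [0, 0, 0]},
    {"claw": 0.4, "linear": [-0.05, 0.97, 0.58], "rotation": [0, 0, 0]},
  ],
)

```text
time: 10.82
position: [0.4397, -0.1294, 0.2404]
tool_rot: [-0.232, 1.577, 0.23]
ft_force: [0.8, 1.1, 0.4]
grip_width: 0.603
```

>>> play_rows(
  targets=[
    {"claw": 0.4, "linear": [-0.05, 0.97, 0.58], "rotation": [0, 0, 0]},
    {"claw": 0.4, "linear": [-0.05, 0.97, 0.58], "rotation": [0, 0, 0]},
    {"claw": 0.4, "linear": [-0.05, 0.97, 0.58], "rotation": [0, 0, 0]},
    {"claw": 0.4, "linear": [-0.05, 0.97, 0.58], "rotation": [0, 0, 0]},
    {"claw": 0.4, "linear": [-0.05, 0.97, 0.58], "rotation": [0, 0, 0]},
    {"claw": 0.4, "linear": [-0.05, 0.97, 0.58], "rotation": [0, 0, 0]},
  ],
)

```text
time: 11.32
position: [0.4783, 0.0489, 0.2386]
tool_rot: [-0.233, 1.589, 0.242]
ft_force: [0.4, -1.0, -0.4]
grip_width: 0.598
```

```bash
python3 -c "
from h import *
need([.421,.3615,.2]);print(get_state()['joint_positions'])
plan([.421,.3615,.22],yawR(102.4),14)"
```

```text
t 11.32 pos [0.4783 0.0489 0.2386] F [ 0.4334 -0.9923 -0.3571] w 0.598 jaw [ 0.9545  0.2966 -0.03  ] x [-0.0317  0.0009 -0.9995]
shift units [ 1.6284 12.6042  1.5665] mm [ 40.7091 315.1046  39.1632]
[-0.5603 -0.0368  0.3998  1.8201  0.0085  1.3865  0.1384]
[0.06, 0.9, 0.11] [-0.068, -0.001, -0.001]
[0.06, 0.88, 0.2] [-0.068, -0.001, -0.001]
[0.06, 0.86, 0.3] [-0.068, -0.001, -0.001]
[0.05, 0.82, 0.39] [-0.068, -0.001, -0.001]
[0.05, 0.78, 0.47] [-0.068, -0.001, -0.001]
[0.05, 0.72, 0.55] [-0.068, -0.001, -0.001]
[0.05, 0.66, 0.62] [-0.068, -0.001, -0.001]
[0.05, 0.59, 0.69] [-0.068, -0.001, -0.001]
[0.05, 0.51, 0.75] [-0.068, -0.001, -0.001]
[0.05, 0.43, 0.8] [-0.068, -0.001, -0.001]
[0.05, 0.34, 0.84] [-0.068, -0.001, -0.001]
[0.05, 0.25, 0.87] [-0.068, -0.001, -0.001]
[0.05, 0.16, 0.89] [-0.068, -0.001, -0.001]
[0.05, 0.06, 0.91] [-0.068, -0.001, -0.001]
```

>>> play_rows(
  targets=[
    {"claw": 0.4, "linear": [0.0, 0.9, 0.11], "rotation": [-0.068, 0, 0]},
    {"claw": 0.4, "linear": [0.0, 0.88, 0.2], "rotation": [-0.068, 0, 0]},
    {"claw": 0.4, "linear": [0.0, 0.86, 0.3], "rotation": [-0.068, 0, 0]},
    {"claw": 0.4, "linear": [0.0, 0.82, 0.39], "rotation": [-0.068, 0, 0]},
    {"claw": 0.4, "linear": [0.0, 0.78, 0.47], "rotation": [-0.068, 0, 0]},
    {"claw": 0.4, "linear": [0.0, 0.72, 0.55], "rotation": [-0.068, 0, 0]},
    {"claw": 0.4, "linear": [0.0, 0.66, 0.62], "rotation": [-0.068, 0, 0]},
    {"claw": 0.4, "linear": [0.0, 0.59, 0.69], "rotation": [-0.068, 0, 0]},
    {"claw": 0.4, "linear": [0.0, 0.51, 0.75], "rotation": [-0.068, 0, 0]},
    {"claw": 0.4, "linear": [0.0, 0.43, 0.8], "rotation": [-0.068, 0, 0]},
  ],
)

```text
time: 12.15
position: [0.4217, 0.2893, 0.2243]
tool_rot: [-1.082, 1.319, 1.146]
ft_force: [0.3, 0.0, -0.6]
grip_width: 0.599
```

```bash
python3 -c "
from h import *
need([.421,.3615,.2]);print(get_state()['joint_positions'])
plan([.421,.3615,.18],yawR(102.4),5)"
```

```text
t 12.15 pos [0.4217 0.2893 0.2243] F [ 0.3327  0.0327 -0.6136] w 0.599 jaw [ 0.1377  0.9904 -0.0103] x [-0.0598 -0.002  -0.9982]
shift units [0.9673 0.3686 2.8653] mm [24.1818  9.214  71.6318]
[-0.7961  0.0632  0.1749  1.7529 -0.045   1.3765  0.8209]
[0.35, 0.06, 0.57] [-0.045, 0.0, -0.008]
[0.35, 0.03, 0.58] [-0.045, 0.0, -0.008]
[0.35, -0.01, 0.58] [-0.045, 0.0, -0.008]
[0.35, -0.05, 0.58] [-0.045, 0.0, -0.008]
[0.35, -0.08, 0.57] [-0.045, 0.0, -0.008]
```

>>> play_rows(
  targets=[
    {"claw": 0.4, "linear": [0.2, 0.06, 0.57], "rotation": [-0.045, 0, -0.008]},
    {"claw": 0.4, "linear": [0.2, 0.03, 0.58], "rotation": [-0.045, 0, -0.008]},
    {"claw": 0.4, "linear": [0.2, 0, 0.58], "rotation": [-0.045, 0, -0.008]},
    {"claw": 0.4, "linear": [0.3, -0.05, 0.58], "rotation": [-0.045, 0, -0.008]},
    {"claw": 0.4, "linear": [0.3, -0.08, 0.4], "rotation": [-0.035, 0, -0.008]},
    {"claw": 0.4, "linear": [0, 0, 0], "rotation": [0, 0, 0]},
  ],
)

```text
time: 12.65
position: [0.4116, 0.3689, 0.1823]
tool_rot: [-1.375, 1.098, 1.392]
ft_force: [-0.4, 0.8, -0.5]
grip_width: 0.603
```

```bash
python3 -c "
from h import *
need([.4215,.362,.12],yawR(102.4))"
```

```text
t 12.65 pos [0.4116 0.3689 0.1823] F [-0.3531  0.8311 -0.5278] w 0.603 jaw [-0.2344  0.9721  0.0017] x [-0.0132 -0.0015 -0.9999]
shift units [ 2.4857 -0.3527 -0.3652] mm [62.1416 -8.8174 -9.1293]
rot units [ 0.0129  0.001  -0.0084] deg [ 1.1594  0.087  -0.7567]
```

>>> play_rows(
  targets=[
    {"claw": 0.4, "linear": [0.4, -0.3, -0.3], "rotation": [0.012, 0, -0.008]},
    {"claw": 0.4, "linear": [0.5, -0.03, -0.03], "rotation": [0, 0, 0]},
    {"claw": 0.4, "linear": [0.6, 0, 0], "rotation": [0, 0, 0]},
    {"claw": 0.4, "linear": [0.4, 0, 0], "rotation": [0, 0, 0]},
    {"claw": 0.4, "linear": [0, 0, 0], "rotation": [0, 0, 0]},
    {"claw": 0.4, "linear": [0, 0, 0], "rotation": [0, 0, 0]},
  ],
)

```text
time: 13.15
position: [0.4181, 0.3608, 0.1268]
tool_rot: [-1.361, 1.112, 1.373]
ft_force: [0.0, -0.1, -0.4]
grip_width: 0.601
```

```bash
python3 -c "
from h import *
need([.4215,.362,.12],yawR(102.4))
s=get_image('side')
f=lambda i,x,y,w,h,k=6:cv2.resize(i[y:y+h,x:x+w],None,fx=k,fy=k,interpolation=cv2.INTER_CUBIC)
cv2.imwrite('pics/c6.png',f(s,215,110,100,90))
p=get_state()['position'];print(proj('side',p),proj('side',[.4215,.362,.081]))"
```

```text
t 13.15 pos [0.4181 0.3608 0.1268] F [ 0.0096 -0.1266 -0.4209] w 0.601 jaw [-0.2114  0.9774 -0.0013] x [-0.0121 -0.004  -0.9999]
shift units [ 0.2704 -0.1475  0.0188] mm [ 6.7598 -3.6876  0.4701]
rot units [-0.0021 -0.0008 -0.0081] deg [-0.1934 -0.0744 -0.7268]
[267.2416 146.4242] [267.6637 157.6362]
```

View pics/c6.png

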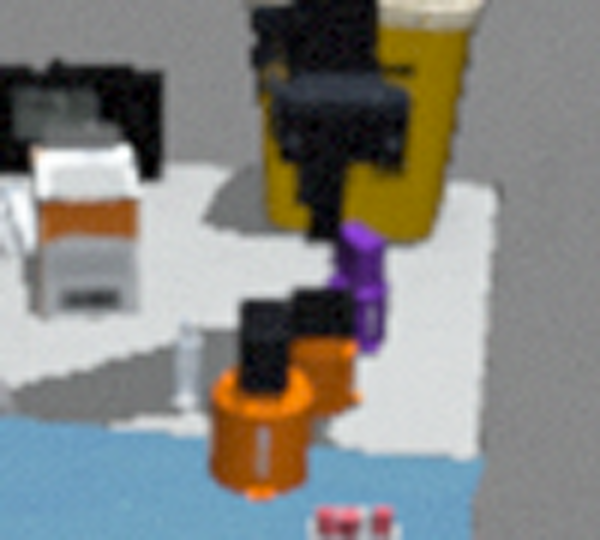

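>>> play_rows(
  targets=[
    {"claw": 0.4, "linear": [0.4, -0.14, 0.02], "rotation": [0, 0, -0.008]},
    {"claw": 0.4, "linear": [0.5, 0, 0], "rotation": [0, 0, 0]},
    {"claw": 0.4, "linear": [0.4, 0, 0], "rotation": [0, 0, 0]},
    {"claw": 0.4, "linear": [0.3, 0, 0], "rotation": [0, 0, 0]},
    {"claw": 0.4, "linear": [0, 0, 0], "rotation": [0, 0, 0]},
    {"claw": 0.4, "linear": [0, 0, 0], "rotation": [0, 0, 0]},
  ],
)

```text
time: 13.7
position: [0.4226, 0.363, 0.0869]
tool_rot: [-1.363, 1.098, 1.362]
ft_force: [0.1, 0.4, -0.7]
grip_width: 0.6
```

```bash
python3 -c "
from h import *
need([.4215,.362,.055],yawR(102.4))"
```

```text
t 13.7 pos [0.4226 0.363  0.0869] F [ 0.1358  0.4256 -0.673 ] w 0.6 jaw [-0.2103  0.9776  0.0015] x [ 0.0023  0.0021 -1.    ]
shift units [ 1.2769  0.0542 -0.0335] mm [31.9235  1.3544 -0.838 ]
rot units [-0.0029  0.001   0.0017] deg [-0.2589  0.0883  0.1531]
```

>>> play_rows(
  targets=[
    {"claw": 0.4, "linear": [0.5, 0.04, -0.03], "rotation": [-0.003, 0, 0]},
    {"claw": 0.4, "linear": [0.4, 0, 0], "rotation": [0, 0, 0]},
    {"claw": 0.4, "linear": [0.35, 0, 0], "rotation": [0, 0, 0]},
    {"claw": 0.4, "linear": [0, 0, 0], "rotation": [0, 0, 0]},
    {"claw": 0.4, "linear": [0, 0, 0], "rotation": [0, 0, 0]},
  ],
)

```text
time: 14.12
position: [0.4228, 0.3632, 0.0555]
tool_rot: [-1.366, 1.093, 1.365]
ft_force: [0.3, -0.3, 0.7]
grip_width: 0.597
```

```bash
python3 -c "
from h import *
need([.4215,.362,.055],yawR(102.4))"
```

```text
t 14.12 pos [0.4228 0.3632 0.0555] F [ 0.2539 -0.3435  0.7183] w 0.597 jaw [-0.2147  0.9767  0.0031] x [ 0.0038  0.004  -1.    ]
shift units [ 0.0212  0.0611 -0.0364] mm [ 0.5309  1.5285 -0.9093]
rot units [-0.      0.002   0.0029] deg [-0.0005  0.1782  0.2647]
```

>>> play_rows(
  targets=[
    {"claw": 1, "linear": [0, 0, 0], "rotation": [0, 0, 0]},
    {"claw": 1, "linear": [0, 0, 0], "rotation": [0, 0, 0]},
    {"claw": 1, "linear": [0, 0, 0], "rotation": [0, 0, 0]},
    {"claw": 1, "linear": [0, 0, 0], "rotation": [0, 0, 0]},
    {"claw": 1, "linear": [0, 0, 0], "rotation": [0, 0, 0]},
  ],
  newtons=40,
)

```text
time: 14.53
position: [0.4237, 0.364, 0.0571]
tool_rot: [-1.366, 1.091, 1.364]
ft_force: [-0.2, 0.1, 0.2]
grip_width: 0.309
```

```bash
python3 -c "
from h import *
need([.4215,.362,.055],yawR(102.4));print(np.degrees(R.from_rotvec(get_state()['tool_rot']).as_euler('xyz')))"
```

```text
t 14.53 pos [0.4237 0.364  0.0571] F [-0.2229  0.1185  0.1899] w 0.309 jaw [-0.2146  0.9767  0.0043] x [ 0.0054  0.0056 -1.    ]
shift units [ 0.0839  0.1021 -0.0612] mm [ 2.0972  2.5534 -1.53  ]
rot units [-0.0001  0.0028  0.0041] deg [-0.0105  0.2489  0.3734]
[-56.3095  89.5513  46.08  ]
```

>>> play_rows(
  targets=[
    {"claw": 1, "linear": [-0.5, 0, 0], "rotation": [0, 0, 0]},
    {"claw": 1, "linear": [-1, 0, 0], "rotation": [0, 0, 0]},
    {"claw": 1, "linear": [-1, 0, 0], "rotation": [0, 0, 0]},
    {"claw": 1, "linear": [-1, 0, 0], "rotation": [0, 0, 0]},
    {"claw": 1, "linear": [-1, 0, 0], "rotation": [0, 0, 0]},
    {"claw": 1, "linear": [-1, 0, 0], "rotation": [0, 0, 0]},
    {"claw": 1, "linear": [-1, 0, 0], "rotation": [0, 0, 0]},
    {"claw": 1, "linear": [-1, 0, 0], "rotation": [0, 0, 0]},
  ],
)

```text
time: 15.2
position: [0.4188, 0.3592, 0.2517]
tool_rot: [-1.367, 1.104, 1.368]
ft_force: [1.3, 0.7, -1.5]
grip_width: 0.249
```

```bash
python3 -c "
from h import *
need([.47,.06,.27],yawR(7.5));print(get_state()['joint_positions'])
plan([.475,.05,.27],yawR(30),15)"
```

```text
t 15.2 pos [0.4188 0.3592 0.2517] F [ 1.2795  0.6851 -1.5416] w 0.249 jaw [-0.2141  0.9768 -0.0023] x [-0.0035 -0.0031 -1.    ]
shift units [ -0.7035   0.5653 -12.1314] mm [ -17.5867   14.1326 -303.2851]
rot units [ 1.054  -0.0032 -0.0008] deg [94.8624 -0.2905 -0.0686]
[-0.8574  0.1013  0.1084  1.6556 -0.0112  1.3899  1.0391]
[-0.05, 0.03, -0.84] [0.054, -0.0, -0.0]
[-0.05, -0.04, -0.84] [0.054, -0.0, -0.0]
[-0.05, -0.11, -0.83] [0.054, -0.0, -0.0]
[-0.05, -0.18, -0.82] [0.054, -0.0, -0.0]
[-0.05, -0.25, -0.8] [0.054, -0.0, -0.0]
[-0.05, -0.31, -0.78] [0.054, -0.0, -0.0]
[-0.05, -0.38, -0.75] [0.054, -0.0, -0.0]
[-0.05, -0.44, -0.71] [0.054, -0.0, -0.0]
[-0.05, -0.5, -0.67] [0.054, -0.0, -0.0]
[-0.05, -0.55, -0.63] [0.054, -0.0, -0.0]
[-0.05, -0.6, -0.58] [0.054, -0.0, -0.0]
[-0.05, -0.65, -0.53] [0.054, -0.0, -0.0]
[-0.05, -0.69, -0.47] [0.054, -0.0, -0.0]
[-0.05, -0.73, -0.41] [0.054, -0.0, -0.0]
[-0.05, -0.76, -0.35] [0.054, -0.0, -0.0]
```

Run:
```python
from h import *
s=get_image('side');st=get_state();p=st['position'];M=R.from_rotvec(st['tool_rot']).as_matrix();x=M[:,0]
h=cv2.cvtColor(cv2.resize(s,None,fx=4,fy=4,interpolation=cv2.INTER_CUBIC),cv2.COLOR_BGR2HSV)
u,v=proj('side',p+x*.03);print(u,v)
m=((h[...,0]>3)&(h[...,0]<20)&(h[...,1]>110)&(h[...,2]>90)).astype(np.uint8)
r=np.zeros_like(m);y0,y1,x0,x1=[int(4*q) for q in (v-25,v+25,u-20,u+20)];r[y0:y1,x0:x1]=m[y0:y1,x0:x1]
n,l,stt,cc=cv2.connectedComponentsWithStats(r);i=1+np.argmax(stt[1:,4]);print('blob',stt[i]/4,cc[i]/4)
ys,xs=np.where(l==i)
for y in range(ys.min(),ys.max()+1,6): q=xs[ys==y];print(round(y/4,1),q.min()/4,q.max()/4,(q.min()+q.max())/8)
for H in (.055,.058,.062,.066):
    f=p+x*H;o=ray('side',256,192)[0]-f;o[2]=0;o/=np.linalg.norm(o)
    print(H,'rim low',proj('side',f+o*.0225),'c',proj('side',f),'shoulder c',proj('side',f-x*.05),'near',proj('side',f-x*.05+o*.0225))
cv2.imwrite('pics/c7.png',cv2.resize(s[60:180,200:330],None,fx=5,fy=5,interpolation=cv2.INTER_CUBIC))
```

```text
269.2927070496189 120.23192666322552
blob [261.5  118.25  15.75  16.5  743.25] [269.4354 125.8692]
118.2 264.75 271.75 268.25
119.8 263.75 275.5 269.625
121.2 263.75 276.0 269.875
122.8 263.75 275.75 269.75
124.2 263.75 275.5 269.625
125.8 263.5 275.5 269.5
127.2 263.25 275.25 269.25
128.8 262.25 275.5 268.875
130.2 261.5 277.0 269.25
131.8 263.75 274.5 269.125
133.2 264.75 268.5 266.625
0.055 rim low [268.9037 128.9258] c [269.001  126.8783] shoulder c [269.5897 113.464 ] near [269.4996 115.3453]
0.058 rim low [268.8686 129.7249] c [268.9664 127.6679] shoulder c [269.5538 114.2827] near [269.4632 116.1743]
0.062 rim low [268.8219 130.7877] c [268.9203 128.718 ] shoulder c [269.506  115.3715] near [269.4147 117.2768]
0.066 rim low [268.7754 131.8473] c [268.8743 129.765 ] shoulder c [269.4584 116.4571] near [269.3664 118.3761]
```

View pics/c7.png

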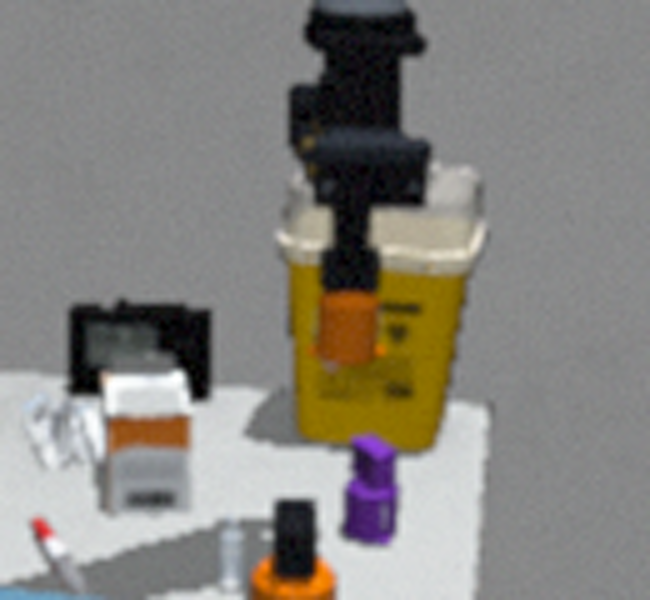

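>>> play_rows(
  targets=[
    {"claw": 1, "linear": [-0.1, 0.03, -0.84], "rotation": [0.054, 0, 0]},
    {"claw": 1, "linear": [-0.1, -0.04, -0.84], "rotation": [0.054, 0, 0]},
    {"claw": 1, "linear": [-0.1, -0.11, -0.83], "rotation": [0.054, 0, 0]},
    {"claw": 1, "linear": [-0.1, -0.18, -0.82], "rotation": [0.054, 0, 0]},
    {"claw": 1, "linear": [-0.1, -0.25, -0.8], "rotation": [0.054, 0, 0]},
    {"claw": 1, "linear": [-0.1, -0.31, -0.78], "rotation": [0.054, 0, 0]},
    {"claw": 1, "linear": [-0.1, -0.38, -0.75], "rotation": [0.054, 0, 0]},
    {"claw": 1, "linear": [-0.1, -0.44, -0.71], "rotation": [0.054, 0, 0]},
    {"claw": 1, "linear": [-0.05, -0.5, -0.67], "rotation": [0.054, 0, 0]},
    {"claw": 1, "linear": [-0.05, -0.55, -0.63], "rotation": [0.054, 0, 0]},
  ],
)

```text
time: 16.08
position: [0.4541, 0.1515, 0.2914]
tool_rot: [-0.7, 1.432, 0.716]
ft_force: [0.2, 0.2, -0.3]
grip_width: 0.247
```

```bash
python3 -c "
from h import *
need([.475,.05,.27]);print(get_state()['joint_positions'])
plan([.47,-.08,.27],yawR(7.5),9)"
```

```text
t 16.08 pos [0.4541 0.1515 0.2914] F [ 0.1963  0.1714 -0.3336] w 0.247 jaw [0.6139 0.7891 0.0218] x [ 0.0134  0.0173 -0.9998]
shift units [ 0.7986 -3.1516 -2.7086] mm [ 19.9651 -78.79   -67.714 ]
[-0.6729 -0.0979  0.2829  1.7717  0.0166  1.445   0.5167]
[0.08, -0.69, -0.77] [0.055, 0.001, -0.001]
[0.08, -0.75, -0.71] [0.055, 0.001, -0.001]
[0.08, -0.81, -0.64] [0.055, 0.001, -0.001]
[0.09, -0.86, -0.57] [0.055, 0.001, -0.001]
[0.09, -0.91, -0.49] [0.055, 0.001, -0.001]
[0.09, -0.95, -0.41] [0.055, 0.001, -0.001]
[0.09, -0.98, -0.33] [0.055, 0.001, -0.001]
[0.09, -1.0, -0.24] [0.055, 0.001, -0.001]
[0.09, -1.02, -0.15] [0.055, 0.001, -0.001]
```

>>> play_rows(
  targets=[
    {"claw": 1, "linear": [0.05, -0.69, -0.77], "rotation": [0.055, 0, 0]},
    {"claw": 1, "linear": [0.05, -0.75, -0.71], "rotation": [0.055, 0, 0]},
    {"claw": 1, "linear": [0.05, -0.81, -0.64], "rotation": [0.055, 0, 0]},
    {"claw": 1, "linear": [0.05, -0.86, -0.57], "rotation": [0.055, 0, 0]},
    {"claw": 1, "linear": [0.05, -0.91, -0.49], "rotation": [0.055, 0, 0]},
    {"claw": 1, "linear": [0.05, -0.95, -0.41], "rotation": [0.055, 0, 0]},
    {"claw": 1, "linear": [0.05, -0.98, -0.33], "rotation": [0.055, 0, 0]},
    {"claw": 1, "linear": [0.05, -1, -0.24], "rotation": [0.055, 0, 0]},
    {"claw": 1, "linear": [0.05, -1, -0.15], "rotation": [0.055, 0, 0]},
  ],
)

```text
time: 16.83
position: [0.4641, -0.0912, 0.2827]
tool_rot: [-0.054, 1.545, 0.091]
ft_force: [0.3, -0.7, -1.3]
grip_width: 0.248
```

```bash
python3 -c "
from h import *
need(C+AX*.15,coll(-10));print(get_state()['joint_positions'])
plan(C+AX*.15,coll(-10),12)"
```

```text
t 16.83 pos [ 0.4641 -0.0912  0.2827] F [ 0.2937 -0.6728 -1.3485] w 0.248 jaw [0.9954 0.0925 0.0251] x [ 0.0229  0.0246 -0.9994]
shift units [  0.767 -11.517  -5.073] mm [  19.175  -287.9245 -126.8248]
rot units [-0.0262 -0.2563  0.0396] deg [ -2.3538 -23.0685   3.5677]
[-0.4116 -0.1319  0.5226  1.8053  0.0391  1.4307  0.1957]
[0.06, -0.96, -0.42] [-0.002, -0.021, 0.003]
[0.04, -0.96, -0.43] [-0.002, -0.021, 0.003]
[0.03, -0.96, -0.43] [-0.002, -0.021, 0.003]
[0.01, -0.96, -0.44] [-0.002, -0.021, 0.003]
[-0.01, -0.95, -0.44] [-0.002, -0.021, 0.003]
[-0.03, -0.95, -0.44] [-0.002, -0.021, 0.003]
[-0.05, -0.95, -0.44] [-0.002, -0.021, 0.003]
[-0.07, -0.95, -0.44] [-0.002, -0.021, 0.003]
[-0.09, -0.95, -0.45] [-0.002, -0.021, 0.003]
[-0.11, -0.95, -0.44] [-0.002, -0.021, 0.003]
[-0.13, -0.94, -0.44] [-0.002, -0.021, 0.003]
[-0.15, -0.94, -0.44] [-0.002, -0.021, 0.003]
```

>>> play_rows(
  targets=[
    {"claw": 1, "linear": [0.04, -0.96, -0.42], "rotation": [-0.002, -0.021, 0.003]},
    {"claw": 1, "linear": [0.02, -0.96, -0.43], "rotation": [-0.002, -0.021, 0.003]},
    {"claw": 1, "linear": [0.0, -0.96, -0.43], "rotation": [-0.002, -0.021, 0.003]},
    {"claw": 1, "linear": [0.0, -0.96, -0.44], "rotation": [-0.002, -0.021, 0.003]},
    {"claw": 1, "linear": [-0.02, -0.95, -0.44], "rotation": [-0.002, -0.021, 0.003]},
    {"claw": 1, "linear": [-0.04, -0.95, -0.44], "rotation": [-0.002, -0.021, 0.003]},
    {"claw": 1, "linear": [-0.06, -0.95, -0.44], "rotation": [-0.002, -0.021, 0.003]},
    {"claw": 1, "linear": [-0.08, -0.95, -0.44], "rotation": [-0.002, -0.021, 0.003]},
    {"claw": 1, "linear": [-0.1, -0.95, -0.44], "rotation": [-0.002, -0.021, 0.003]},
    {"claw": 1, "linear": [-0.12, -0.95, -0.44], "rotation": [-0.002, -0.021, 0.003]},
  ],
)

```text
time: 17.67
position: [0.3743, -0.3523, 0.2676]
tool_rot: [-0.023, 1.188, 0.152]
ft_force: [0.8, -1.4, -0.6]
grip_width: 0.249
```

```bash
python3 -c "
from h import *
need(C+AX*.13,coll(-10));print(get_state()['joint_positions'])
plan(C+AX*.13,coll(-10),3)"
```

```text
t 17.67 pos [ 0.3743 -0.3523  0.2676] F [ 0.8227 -1.3589 -0.5809] w 0.249 jaw [0.9222 0.0977 0.3742] x [ 0.3642  0.1063 -0.9252]
shift units [ 1.013  -1.428  -0.6541] mm [ 25.3262 -35.7008 -16.352 ]
rot units [-0.0066 -0.0287  0.0105] deg [-0.5979 -2.5821  0.9412]
[-0.1513 -0.258   0.9734  1.9    -0.1432  1.2144  0.9824]
[0.34, -0.48, -0.22] [-0.002, -0.01, 0.003]
[0.33, -0.48, -0.22] [-0.002, -0.01, 0.003]
[0.33, -0.48, -0.23] [-0.002, -0.01, 0.003]
```

>>> play_rows(
  targets=[
    {"claw": 1, "linear": [0.5, -0.45, -0.18], "rotation": [-0.002, -0.01, 0.003]},
    {"claw": 1, "linear": [0.5, -0.45, -0.18], "rotation": [-0.002, -0.01, 0.003]},
    {"claw": 1, "linear": [0.5, -0.3, -0.1], "rotation": [-0.002, -0.01, 0.003]},
    {"claw": 1, "linear": [0, 0, 0], "rotation": [0, 0, 0]},
    {"claw": 1, "linear": [0, 0, 0], "rotation": [0, 0, 0]},
  ],
)

```text
time: 18.08
position: [0.3739, -0.3904, 0.2294]
tool_rot: [-0.01, 1.129, 0.154]
ft_force: [-0.3, -0.5, -0.8]
grip_width: 0.247
```

```bash
python3 -c "
from h import *
need(C+AX*.08,coll(-10));print(get_state()['joint_positions'])"
```

```text
t 18.08 pos [ 0.3739 -0.3904  0.2294] F [-0.2598 -0.5472 -0.837 ] w 0.247 jaw [0.8995 0.0862 0.4284] x [ 0.4178  0.1173 -0.9009]
shift units [1.7741 0.1968 0.0668] mm [44.3515  4.9192  1.6689]
rot units [-0.0096  0.0093  0.0072] deg [-0.8602  0.8406  0.6455]
[-0.2007 -0.1239  1.1959  1.9167 -0.3429  1.1559  1.2345]
```

>>> play_rows(
  targets=[
    {"claw": 1, "linear": [0.4, 0.18, 0.04], "rotation": [-0.009, 0.009, 0.007]},
    {"claw": 1, "linear": [0.4, 0.02, 0], "rotation": [0, 0, 0]},
    {"claw": 1, "linear": [0.3, 0, 0], "rotation": [0, 0, 0]},
    {"claw": 1, "linear": [0, 0, 0], "rotation": [0, 0, 0]},
    {"claw": 1, "linear": [0, 0, 0], "rotation": [0, 0, 0]},
  ],
)

```text
time: 18.5
position: [0.3874, -0.3796, 0.2084]
tool_rot: [-0.02, 1.14, 0.177]
ft_force: [0.3, -0.6, -0.4]
grip_width: 0.249
```

Run:
```python
from h import *
need(C+AX*.08,coll(-10))
s=get_image('side');st=get_state();p=st['position'];M=R.from_rotvec(st['tool_rot']).as_matrix();x=M[:,0]
cv2.imwrite('pics/s3.png',s)
cv2.imwrite('pics/c8.png',cv2.resize(s[225:315,185:285],None,fx=7,fy=7,interpolation=cv2.INTER_CUBIC))
b=M[:,1]
for nm,P in (('foot',p+x*.062),('lug+',p+x*.057+b*.028),('lug-',p+x*.057-b*.028),('C',C),('gap+',None)):
    if P is None:
        cx=coll(80)[:,2]; print('gaps',(proj('side',C+.033*cx)-[185,225])*7,(proj('side',C-.033*cx)-[185,225])*7)
    else: print(nm,(proj('side',P)-[185,225])*7)
```

```text
t 18.5 pos [ 0.3874 -0.3796  0.2084] F [ 0.2651 -0.595  -0.3797] w 0.249 jaw [0.9016 0.1062 0.4194] x [ 0.4055  0.1305 -0.9047]
shift units [ 0.741  -0.1125 -0.0925] mm [18.5258 -2.8127 -2.3121]
rot units [ 0.0025  0.002  -0.002 ] deg [ 0.2239  0.1835 -0.179 ]
foot [307.1219 320.2365]
lug+ [303.2483 238.7276]
lug- [295.4393 383.0694]
C [352.5866 414.3297]
gaps [355.5581 330.7968] [349.3846 504.3388]
```

View pics/c8.png

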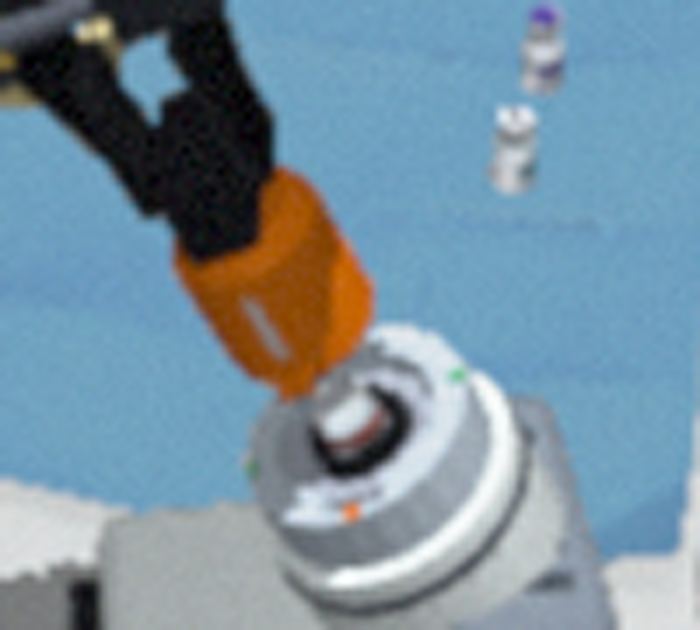

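>>> play_rows(
  targets=[
    {"claw": 1, "linear": [0.3, -0.1, -0.1], "rotation": [0.002, 0.002, -0.002]},
    {"claw": 1, "linear": [0.3, 0, 0], "rotation": [0, 0, 0]},
    {"claw": 1, "linear": [0, 0, 0], "rotation": [0, 0, 0]},
    {"claw": 1, "linear": [0, 0, 0], "rotation": [0, 0, 0]},
  ],
)

```text
time: 18.88
position: [0.3927, -0.3806, 0.1957]
tool_rot: [-0.02, 1.139, 0.173]
ft_force: [0.8, -1.0, -1.1]
grip_width: 0.249
```

```bash
python3 -c "
from h import *
need(C+AX*.072,coll(-10))"
```

```text
t 18.88 pos [ 0.3927 -0.3806  0.1957] F [ 0.7649 -0.9552 -1.0628] w 0.249 jaw [0.9014 0.1044 0.4201] x [ 0.4069  0.1271 -0.9046]
shift units [ 0.5205 -0.0015 -0.0672] mm [13.0117 -0.0377 -1.6791]
rot units [0.0014 0.0026 0.0003] deg [0.1233 0.2378 0.025 ]
```

>>> play_rows(
  targets=[
    {"claw": 1, "linear": [0.25, 0, -0.06], "rotation": [0.001, 0.003, 0]},
    {"claw": 1, "linear": [0.25, 0, 0], "rotation": [0, 0, 0]},
    {"claw": 1, "linear": [0, 0, 0], "rotation": [0, 0, 0]},
    {"claw": 1, "linear": [0, 0, 0], "rotation": [0, 0, 0]},
  ],
)

```text
time: 19.22
position: [0.397, -0.3791, 0.1835]
tool_rot: [-0.02, 1.143, 0.172]
ft_force: [-0.7, -0.8, -0.8]
grip_width: 0.249
```

```bash
python3 -c "
from h import *
need(C+AX*.065,coll(-10))"
```

```text
t 19.22 pos [ 0.397  -0.3791  0.1835] F [-0.7495 -0.7706 -0.7954] w 0.249 jaw [0.9033 0.1035 0.4164] x [ 0.4033  0.1265 -0.9063]
shift units [ 0.2806  0.0019 -0.0221] mm [ 7.0148  0.0485 -0.5519]
rot units [0.0005 0.0001 0.0004] deg [0.0434 0.0086 0.0331]
```

>>> play_rows(
  targets=[
    {"claw": 1, "linear": [0.15, 0, -0.02], "rotation": [0, 0, 0]},
    {"claw": 1, "linear": [0.15, 0, 0], "rotation": [0, 0, 0]},
    {"claw": 1, "linear": [0.1, 0, 0], "rotation": [0, 0, 0]},
    {"claw": 1, "linear": [0, 0, 0], "rotation": [0, 0, 0]},
  ],
)

```text
time: 19.55
position: [0.4009, -0.3778, 0.1733]
tool_rot: [-0.02, 1.143, 0.172]
ft_force: [0.2, 0.4, -0.5]
grip_width: 0.252
```

```bash
python3 -c "
from h import *
need(C+AX*.057,coll(-10))"
```

```text
t 19.55 pos [ 0.4009 -0.3778  0.1733] F [ 0.1696  0.3988 -0.4855] w 0.252 jaw [0.9033 0.1036 0.4163] x [ 0.4032  0.1265 -0.9063]
shift units [ 0.1599  0.0024 -0.0001] mm [ 3.9967  0.059  -0.0016]
rot units [0.0005 0.     0.0004] deg [0.0468 0.001  0.0338]
```

>>> play_rows(
  targets=[
    {"claw": 1, "linear": [0.12, 0, 0], "rotation": [0, 0, 0]},
    {"claw": 1, "linear": [0.12, 0, 0], "rotation": [0, 0, 0]},
    {"claw": 1, "linear": [0, 0, 0], "rotation": [0, 0, 0]},
  ],
)

```text
time: 19.8
position: [0.4033, -0.3779, 0.1682]
tool_rot: [-0.02, 1.142, 0.171]
ft_force: [-2.7, 0.2, 3.9]
grip_width: 0.248
```

```bash
python3 -c "
from h import *
need(C+AX*.046,coll(-10));print('axial F',get_state()['ft_force']@AX)"
```

```text
t 19.8 pos [ 0.4033 -0.3779  0.1682] F [-2.7475  0.1587  3.8874] w 0.248 jaw [0.9031 0.103  0.4169] x [ 0.4039  0.1257 -0.9061]
shift units [ 0.3784  0.0368 -0.0016] mm [ 9.4608  0.9206 -0.0398]
rot units [0.0002 0.0004 0.0009] deg [0.0184 0.0403 0.0833]
axial F 4.61036878326621
```

>>> play_rows(
  targets=[
    {"claw": 1, "linear": [0.15, 0.03, 0], "rotation": [0, 0, 0]},
    {"claw": 1, "linear": [0.15, 0, 0], "rotation": [0, 0, 0]},
    {"claw": 1, "linear": [0.05, 0, 0], "rotation": [0, 0, 0]},
  ],
  newtons=50,
)

```text
time: 20.05
position: [0.4061, -0.3771, 0.1617]
tool_rot: [-0.019, 1.141, 0.171]
ft_force: [-4.5, 1.5, 6.3]
grip_width: 0.246
```

```bash
python3 -c "
from h import *
need(C+AX*.046,coll(-10));print('axial F',get_state()['ft_force']@AX)"
```

```text
t 20.05 pos [ 0.4061 -0.3771  0.1617] F [-4.5109  1.5388  6.3112] w 0.246 jaw [0.9025 0.1019 0.4184] x [ 0.4055  0.1261 -0.9054]
shift units [0.0933 0.0402 0.0015] mm [2.3328 1.0043 0.0373]
rot units [-0.0004  0.0016  0.0008] deg [-0.033  0.141  0.07 ]
axial F 7.3425134975076904
```

>>> play_rows(
  targets=[
    {"claw": 1, "linear": [0.12, 0.03, 0], "rotation": [0, 0, 0]},
    {"claw": 1, "linear": [0.1, 0, 0], "rotation": [0, 0, 0]},
    {"claw": 1, "linear": [0.08, 0, 0], "rotation": [0, 0, 0]},
  ],
)

```text
time: 20.3
position: [0.4065, -0.3779, 0.1602]
tool_rot: [-0.014, 1.137, 0.173]
ft_force: [-11.5, 4.5, 16.3]
grip_width: 0.248
```

```bash
python3 -c "
from h import *
need(C+AX*.045,coll(-10));print('axial F',get_state()['ft_force']@AX)"
```

```text
t 20.3 pos [ 0.4065 -0.3779  0.1602] F [-11.4848   4.4515  16.2871] w 0.248 jaw [0.9012 0.099  0.4219] x [ 0.4087  0.1298 -0.9034]
shift units [0.0766 0.076  0.017 ] mm [1.9142 1.8991 0.4259]
rot units [-0.0019  0.0042 -0.0013] deg [-0.1698  0.3762 -0.1192]
axial F 18.824444938169265
```

>>> play_rows(
  targets=[
    {"claw": 1, "linear": [0.1, 0.08, 0.02], "rotation": [0, 0.004, 0]},
    {"claw": 1, "linear": [0.1, 0.02, 0], "rotation": [0.05, 0, 0]},
    {"claw": 1, "linear": [0.1, 0.02, 0], "rotation": [0.05, 0, 0]},
    {"claw": 1, "linear": [0.1, 0.02, 0], "rotation": [0.05, 0, 0]},
    {"claw": 1, "linear": [0.1, 0.01, 0], "rotation": [0.05, 0, 0]},
  ],
)

```text
time: 20.72
position: [0.4086, -0.3785, 0.1609]
tool_rot: [0.279, 1.149, -0.013]
ft_force: [-14.6, 5.6, 20.9]
grip_width: 0.242
```

```bash
python3 -c "
from h import *
need(C+AX*.045,coll(-90));s=get_state();F=s['ft_force'];print('axial F',F@AX,'lat',F-AX*(F@AX),'tool',R.from_rotvec(s['tool_rot']).inv().apply(F),'M',R.from_rotvec(s['tool_rot']).inv().apply(s['torque']));print(s['joint_positions'])"
```

```text
t 20.72 pos [ 0.4086 -0.3785  0.1609] F [-14.6005   5.6311  20.9487] w 0.242 jaw [ 0.8979 -0.2244  0.3787] x [ 0.4131  0.1324 -0.901 ]
shift units [ 0.0724  0.0798 -0.1009] mm [ 1.8091  1.9946 -2.523 ]
rot units [ 0.6783  0.003  -0.0078] deg [61.0512  0.2693 -0.703 ]
axial F 24.15515637370976 lat [-4.8645  8.7008 -0.9433] tool [-24.1605   7.6494  -6.4409] M [-0.3929  2.1804  1.608 ]
[-0.1412  0.1264  1.1988  1.9744 -0.6308  1.1073  1.1357]
```

>>> play_rows(
  targets=[
    {"claw": 1, "linear": [0.08, 0.05, -0.07], "rotation": [0.055, 0, 0]},
    {"claw": 1, "linear": [0.08, 0.04, -0.07], "rotation": [0.055, 0, 0]},
    {"claw": 1, "linear": [0.08, 0.03, -0.07], "rotation": [0.055, 0, 0]},
    {"claw": 1, "linear": [0.08, 0.03, -0.07], "rotation": [0.055, 0, 0]},
    {"claw": 1, "linear": [0.08, 0.02, -0.07], "rotation": [0.055, 0, 0]},
  ],
)

```text
time: 21.13
position: [0.4077, -0.3788, 0.1607]
tool_rot: [0.676, 1.121, -0.278]
ft_force: [-7.4, 0.5, 13.9]
grip_width: 0.251
```

```bash
cat > q.py <<'E'
from h import *
need(C+AX*.045,coll(-90));s=get_state();F=s['ft_force'];print('axial F',F@AX,'lat',F-AX*(F@AX),'tool',R.from_rotvec(s['tool_rot']).inv().apply(F),'M',R.from_rotvec(s['tool_rot']).inv().apply(s['torque']));print(s['joint_positions'])
E
python3 q.py
```

```text
t 21.13 pos [ 0.4077 -0.3788  0.1607] F [-7.4405  0.5058 13.9101] w 0.251 jaw [ 0.734  -0.6259  0.2636] x [ 0.4269  0.1234 -0.8958]
shift units [ 0.0783  0.0591 -0.1059] mm [ 1.9586  1.477  -2.6473]
rot units [ 0.3904  0.0113 -0.0127] deg [35.1378  1.0159 -1.1448]
axial F 15.541538390355363 lat [-1.1764  2.4809 -0.1753] tool [-15.5752   1.436   -2.1116] M [-0.2866  1.0408 -0.3828]
[-0.1533  0.1034  1.2068  1.9894 -0.6239  1.0839  0.6826]
```

>>> play_rows(
  targets=[
    {"claw": 1, "linear": [0.08, 0.02, -0.08], "rotation": [0.055, 0.004, -0.004]},
    {"claw": 1, "linear": [0.08, 0.01, -0.08], "rotation": [0.055, 0.004, -0.004]},
    {"claw": 1, "linear": [0.08, 0, -0.08], "rotation": [0.055, 0, 0]},
    {"claw": 1, "linear": [0.08, 0, -0.08], "rotation": [0.055, 0, 0]},
    {"claw": 1, "linear": [0.08, 0, -0.08], "rotation": [0.055, 0, 0]},
    {"claw": 1, "linear": [0.08, -0.01, -0.08], "rotation": [0.055, 0, 0]},
  ],
)

```text
time: 21.63
position: [0.4069, -0.3801, 0.1602]
tool_rot: [1.146, 1.042, -0.607]
ft_force: [-4.7, 0.2, 11.6]
grip_width: 0.247
```

```bash
python3 q.py
```

```text
t 21.63 pos [ 0.4069 -0.3801  0.1602] F [-4.675   0.1581 11.6067] w 0.247 jaw [ 0.3489 -0.9356  0.0534] x [ 0.4261  0.1076 -0.8983]
shift units [ 0.0777  0.0518 -0.161 ] mm [ 1.9435  1.2948 -4.0256]
rot units [ 0.0442  0.0166 -0.0109] deg [ 3.9775  1.4962 -0.9795]
axial F 12.383419153609452 lat [0.3162 1.7318 0.3835] tool [-12.4008   1.2136  -1.1591] M [-0.5186  0.5799 -0.4719]
[-0.1742  0.0803  1.2131  1.9981 -0.5947  1.0573  0.1149]
```

>>> play_rows(
  targets=[
    {"claw": 1, "linear": [0.08, 0.03, -0.1], "rotation": [0.05, 0.01, -0.008]},
    {"claw": 1, "linear": [0.08, 0.03, -0.1], "rotation": [0.05, 0.006, -0.005]},
    {"claw": 1, "linear": [0.08, 0.02, -0.1], "rotation": [0.05, 0, 0]},
    {"claw": 1, "linear": [0.08, 0.02, -0.1], "rotation": [0.05, 0, 0]},
  ],
)

```text
time: 21.97
position: [0.4083, -0.3779, 0.1611]
tool_rot: [1.423, 0.987, -0.807]
ft_force: [-4.3, -1.4, 13.6]
grip_width: 0.259
```

```bash
python3 q.py
```

```text
t 21.97 pos [ 0.4083 -0.3779  0.1611] F [-4.2967 -1.4466 13.5697] w 0.259 jaw [ 0.0676 -0.9931 -0.0958] x [ 0.4063  0.1151 -0.9065]
shift units [ 0.0807 -0.0694 -0.0813] mm [ 2.0179 -1.735  -2.032 ]
rot units [-0.1626  0.0079 -0.0007] deg [-14.6349   0.7121  -0.061 ]
axial F 14.21401566278484 lat [1.4324 0.3598 0.6875] tool [-14.2127   1.6335  -0.1535] M [-1.5684  0.2308 -0.3975]
[-0.1816  0.0984  1.2156  1.9828 -0.5889  1.079  -0.224 ]
```

>>> play_rows(
  targets=[
    {"claw": 0.6, "linear": [0, 0, 0], "rotation": [0, 0, 0]},
    {"claw": 0.6, "linear": [0, 0, 0], "rotation": [0, 0, 0]},
    {"claw": 0.5, "linear": [0, 0, 0], "rotation": [0, 0, 0]},
    {"claw": 0.5, "linear": [0, 0, 0], "rotation": [0, 0, 0]},
  ],
)

```text
time: 22.3
position: [0.4096, -0.3783, 0.162]
tool_rot: [1.423, 0.985, -0.805]
ft_force: [1.0, 1.0, 0.2]
grip_width: 0.456
```

```bash
python3 q.py
```

```text
t 22.3 pos [ 0.4096 -0.3783  0.162 ] F [0.9907 0.972  0.1871] w 0.456 jaw [ 0.0677 -0.9932 -0.0946] x [ 0.4086  0.114  -0.9056]
shift units [ 0.0913 -0.1317 -0.0955] mm [ 2.2818 -3.2935 -2.3885]
rot units [-0.1623  0.0088 -0.0021] deg [-14.6035   0.7917  -0.1892]
axial F -0.3532790779778073 lat [0.8483 0.9271 0.5073] tool [ 0.3462  1.0011 -0.916 ] M [-0.015  -0.1466 -0.6384]
[-0.1805  0.0978  1.2132  1.9817 -0.5902  1.0777 -0.2244]
```

Released. Back off straight along the tool and look.

>>> play_rows(
  targets=[
    {"claw": 0.3, "linear": [0, 0, 0], "rotation": [0, 0, 0]},
    {"claw": 0.3, "linear": [-0.4, 0, 0], "rotation": [0, 0, 0]},
    {"claw": 0.3, "linear": [-0.7, 0, 0], "rotation": [0, 0, 0]},
    {"claw": 0.3, "linear": [-0.8, 0, 0], "rotation": [0, 0, 0]},
    {"claw": 0.3, "linear": [-0.8, 0, 0], "rotation": [0, 0, 0]},
    {"claw": 0.3, "linear": [-0.6, 0, 0], "rotation": [0, 0, 0]},
    {"claw": 0.3, "linear": [0, 0, 0], "rotation": [0, 0, 0]},
  ],
)

```text
time: 22.88
position: [0.3745, -0.3854, 0.2355]
tool_rot: [1.421, 0.993, -0.808]
ft_force: [0.5, -0.7, -1.0]
grip_width: 0.695
```

Run:
```python
from h import *
need(C+AX*.1)
s=get_image('side');t=get_image('top')
cv2.imwrite('pics/s4.png',s);cv2.imwrite('pics/t4.png',t)
f=lambda i,x,y,w,h,k=6:cv2.resize(i[y:y+h,x:x+w],None,fx=k,fy=k,interpolation=cv2.INTER_CUBIC)
cv2.imwrite('pics/c9.png',np.hstack([f(s,195,220,75,95),f(t,345,150,55,95)]))
cx=coll(0)[:,2];o=np.array([195,220])
F=C-AX*.011
print('rimC',(proj('side',F)-o)*6,'shoulder',(proj('side',F+AX*.05)-o)*6,'bar top c',(proj('side',F+AX*.081)-o)*6,'ends',[((proj('side',F+AX*.081+k*cx)-o)*6).round() for k in(-.021,.021)])
```

```text
t 22.88 pos [ 0.3745 -0.3854  0.2355] F [ 0.542  -0.6847 -0.9695] w 0.695 jaw [ 0.0697 -0.9928 -0.097 ] x [ 0.4018  0.1169 -0.9082]
shift units [ 1.1616 -0.0454  0.0283] mm [29.0393 -1.1353  0.7068]
rimC [255.7788 405.966 ] shoulder [192.4675 308.7411] bar top c [150.9615 245.0018] ends [array([ 92., 272.]), array([210., 218.])]
```

View pics/c9.png

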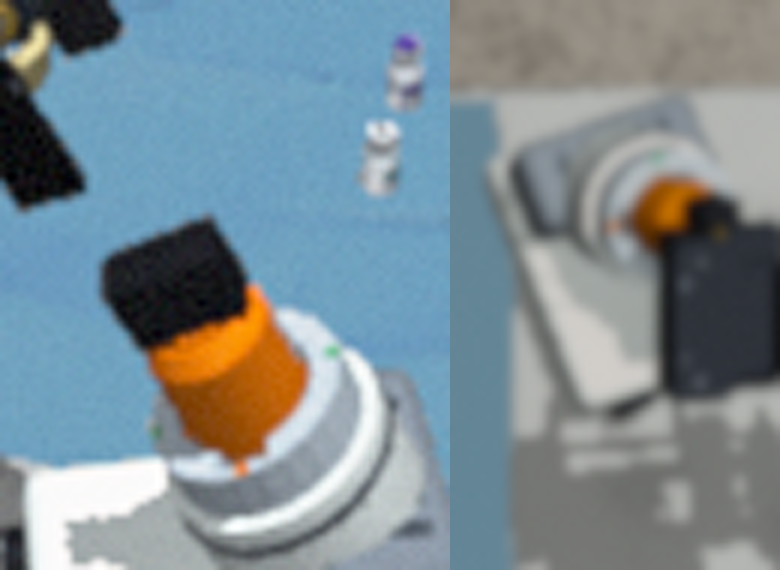

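Run:
```python
from h import *
s=cv2.imread('pics/s4.png');o=np.array([195,220])
g=cv2.resize(s[220:315,195:270],None,fx=6,fy=6,interpolation=cv2.INTER_CUBIC).max(2)
m=(g<70).astype(np.uint8);n,l,st,c=cv2.connectedComponentsWithStats(m);i=l[280,170]
hull=cv2.findContours((l==i).astype(np.uint8),0,2)[0][0][:,0]
def ext(P): return [P[np.argmin(P[:,0])],P[np.argmin(P[:,1])],P[np.argmax(P[:,0])],P[np.argmax(P[:,1])]]
print('obs',np.array(ext(hull)).tolist(),hull.mean(0), 'area',st[i])
M=cv2.moments(cv2.convexHull(hull));print('cent',M['m10']/M['m00'],M['m01']/M['m00'])
for ph in (0,-8,10):
  for d in (.011,.0155,.005):
    a=coll(ph)[:,2];b=np.cross(AX,a)
    P=np.array([proj('side',C+AX*(h-d)+a*.021*u+b*.011*v) for h in(.05,.081) for u in(-1,1) for v in(-1,1)])
    P=((P-o)*6+np.array([3,8])).astype(np.float32);q=cv2.moments(cv2.convexHull(P))
    print(ph,d,np.array(ext(P)).round().tolist(),'cent',round(q['m10']/q['m00'],1),round(q['m01']/q['m00'],1))
```

```text
obs [[105, 267], [204, 222], [244, 283], [143, 348]] [177.4264 282.9442] area [  105   222   140   127 11979]
cent 174.63542604567405 284.8502905787018
0 0.011 [[93.0, 258.0], [209.0, 204.0], [258.0, 313.0], [141.0, 366.0]] cent 174.3 285.6
0 0.0155 [[99.0, 267.0], [215.0, 214.0], [264.0, 322.0], [147.0, 375.0]] cent 180.3 294.9
0 0.005 [[84.0, 246.0], [201.0, 192.0], [250.0, 300.0], [133.0, 354.0]] cent 166.2 273.3
-8 0.011 [[93.0, 298.0], [214.0, 208.0], [254.0, 321.0], [136.0, 362.0]] cent 174.5 285.5
-8 0.0155 [[100.0, 308.0], [220.0, 218.0], [260.0, 330.0], [143.0, 370.0]] cent 180.5 294.7
-8 0.005 [[85.0, 286.0], [206.0, 196.0], [246.0, 308.0], [128.0, 349.0]] cent 166.4 273.1
10 0.011 [[89.0, 268.0], [201.0, 201.0], [261.0, 303.0], [148.0, 371.0]] cent 174.0 285.9
10 0.0155 [[95.0, 277.0], [207.0, 210.0], [266.0, 312.0], [154.0, 380.0]] cent 180.0 295.1
10 0.005 [[81.0, 255.0], [194.0, 188.0], [253.0, 290.0], [140.0, 359.0]] cent 166.0 273.5
```

Run:
```python
from h import *
a=cv2.imread('pics/s2.png')*0+cv2.imread('pics/side0.png');b=cv2.imread('pics/s4.png')
for r in ((235,180,290,260),(238,160,251,185)):
    x0,y0,x1,y1=r;d=cv2.absdiff(a,b).max(2)[y0:y1,x0:x1];ys,xs=np.where(d>60);print(r,len(xs),list(zip(xs+x0,ys+y0))[:3], xs.mean()+x0 if len(xs) else '', ys.mean()+y0 if len(ys) else '')
close_job()
```

```text
(235, 180, 290, 260) 19 [(np.int64(273), np.int64(218)), (np.int64(274), np.int64(218)), (np.int64(275), np.int64(218))] 274.89473684210526 219.89473684210526
(238, 160, 251, 185) 0 []  
the job is handed in; nothing more can be done
```

I stood the brick-red vial in the socket and locked the smaller orange cover over it. The job was handed in at about 23 s of the 72 s allowed; no verdict was reported.

**Vial:** It went down the collar axis with no noticeable contact force, and a picture after letting go shows it standing in the socket.

**Cover:**
- Before lowering it, the side picture showed the lug in line with the gap.
- Pressing down, the spring force rose about as described. The cover then seemed to bottom out at about 19 N.
- I turned it clockwise to the stop. The wrist went about 15° past the lock direction as the jaws twisted on the bar, with about 1.6 N m of torque.
- Opening the jaws let the cover spring up.

**Last checks:**
- **Locked position:** In the side view, the middle of the bar matches a rim 11 mm below the mouth to within 1 px of the 6x enlarged view. By eye, the bar lies along the green dots.
- **Bystanders:** Between the first and last side pictures, the only change around the cup, the teal and purple vials and the ampoule is the red vial's old spot.
- **Robot:** The gripper had backed clear, with no contact force.

**What disagreed or fell short:**
- The bar's corners in the mask were up to about 30 px of the enlarged view inside the predicted ones. The bar angle is therefore confirmed only by eye and by reaching the stop.
- The first grip on the cover closed late, about 5 mm higher than planned. I measured that offset and allowed for it.
- The spring ring can't be read directly, so its position is judged from force and depth only.

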